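# Cover the seedlings and turn them to the light

## Task

The seedling pots (two or three of them) stand in the catch tray of the green pot press: stand each one upright in its own saucer on the wooden turntable, and cover each with one of the clear cloches, lifted off the forks of the drying rack by its white cap and set down squarely in the saucer; a cloche that is not needed stays hanging on the rack. Once every pot is covered, and not before, push the turntable by its upright handle a quarter turn anticlockwise (seen from above), fully home against its stop, with the pots and cloches still in place. Leave the other things on the table where they are.

Things in the scene. Friction and masses are not known exactly. Their poses are not given: they have to be found in the camera images.
- pot0: Seedling pot: solid upright brown fibre cylinder 54 mm across, 55 mm tall, with soil and small soft sprouts to 70 mm height (the sprouts offer no resistance). Origin: centre of its underside, z up. At the start it stands on the catch tray's floor. None if absent.
- pot1: Seedling pot: solid upright brown fibre cylinder 54 mm across, 55 mm tall, with soil and small soft sprouts to 70 mm height (the sprouts offer no resistance). Origin: centre of its underside, z up. At the start it stands on the catch tray's floor. None if absent.
- pot2: Seedling pot: solid upright brown fibre cylinder 54 mm across, 55 mm tall, with soil and small soft sprouts to 70 mm height (the sprouts offer no resistance). Origin: centre of its underside, z up. At the start it stands on the catch tray's floor. None if absent.
- pot3: Seedling pot: solid upright brown fibre cylinder 54 mm across, 55 mm tall, with soil and small soft sprouts to 70 mm height (the sprouts offer no resistance). Origin: centre of its underside, z up. At the start it stands on the catch tray's floor. None if absent.
- cloche0: Cloche: clear bottle top, open below, 160 mm tall. Origin: centre of its rim, z up. Body 82 mm across (74 inside) to 62 mm height, shoulder to 85, neck 22 mm across to 125, collar 48 mm across from 125 to 129, white round cap 32 mm across from 129 to 160 (grip it here from above). Hangs in a fork by its collar's underside, rim 30 mm above the table.
- cloche1: Cloche: clear bottle top, open below, 160 mm tall. Origin: centre of its rim, z up. Body 82 mm across (74 inside) to 62 mm height, shoulder to 85, neck 22 mm across to 125, collar 48 mm across from 125 to 129, white round cap 32 mm across from 129 to 160 (grip it here from above). Hangs in a fork by its collar's underside, rim 30 mm above the table.
- cloche2: Cloche: clear bottle top, open below, 160 mm tall. Origin: centre of its rim, z up. Body 82 mm across (74 inside) to 62 mm height, shoulder to 85, neck 22 mm across to 125, collar 48 mm across from 125 to 129, white round cap 32 mm across from 129 to 160 (grip it here from above). Hangs in a fork by its collar's underside, rim 30 mm above the table.
- fork0 (a point): Fork of the drying rack: hanging point midway between its two prongs, at their tops (155 mm high). Rack's frame: prongs run along x, 34 mm apart, 7 mm thick; open ends point to -x (to the robot), 38 mm from here, turned up 11 mm. Lift a cloche 15 to 25 mm, draw it 80 mm along -x, then raise. Forks 98 mm apart; back bar 85 mm behind.
- fork1 (a point): Fork of the drying rack: hanging point midway between its two prongs, at their tops (155 mm high). Rack's frame: prongs run along x, 34 mm apart, 7 mm thick; open ends point to -x (to the robot), 38 mm from here, turned up 11 mm. Lift a cloche 15 to 25 mm, draw it 80 mm along -x, then raise. Forks 98 mm apart; back bar 85 mm behind.
- fork2 (a point): Fork of the drying rack: hanging point midway between its two prongs, at their tops (155 mm high). Rack's frame: prongs run along x, 34 mm apart, 7 mm thick; open ends point to -x (to the robot), 38 mm from here, turned up 11 mm. Lift a cloche 15 to 25 mm, draw it 80 mm along -x, then raise. Forks 98 mm apart; back bar 85 mm behind.
- seat0 (a point): Centre of the inner floor of a terracotta saucer fixed on the turntable, 80 mm from the turntable's axis; inside 98 mm across, rim 6 mm above this floor. It turns with the turntable. A pot and the cloche over it both stand on this floor.
- seat1 (a point): Centre of the inner floor of a terracotta saucer fixed on the turntable, 80 mm from the turntable's axis; inside 98 mm across, rim 6 mm above this floor. It turns with the turntable. A pot and the cloche over it both stand on this floor.
- seat2 (a point): Centre of the inner floor of a terracotta saucer fixed on the turntable, 80 mm from the turntable's axis; inside 98 mm across, rim 6 mm above this floor. It turns with the turntable. A pot and the cloche over it both stand on this floor.
- handle (a point): Upright handle near the turntable's rim, 120 mm from the axis: wooden grip 22 mm across from 75 to 105 mm above the table on a 16 mm steel post. The point is on its axis, 90 mm above the table.
- hub (a point): Turntable's axis at the board's top, 28 mm above the table. Board 270 mm across.
- turntable (a joint): Turntable angle in rad, growing anticlockwise seen from above; 0 to 0.3 at the start, home against its stop at 1.571, when the handle stands beside the small dark steel block on the table at the turntable's edge. A little friction, stays where it is left.
- tray (a point): Centre of the floor (5 mm above the table) of the press's aluminium catch tray, outside 210 x 210 mm, walls 5 mm thick and 26 mm tall; x of its frame points to the press, whose body begins 140 mm from here (its head, 212 mm tall, 160 mm from here).
- jar: Bystander, leave it alone: glass jar with steel lid, 68 mm across, 85 mm tall. Origin: underside
- brush: Bystander, leave it alone: small brush, 170 mm long, lying flat. Origin: underside
- seedbox: Bystander, leave it alone: small closed cardboard box, 90 x 65 x 40 mm. Origin: underside

How it is judged:
By the outcome, as a careful person would: the job done as asked, in the order asked, and still so for the second after the job is handed in, with the robot touching nothing.
Of pot0, pot1, pot2, pot3 only 2 to 3 are there at a start; the rules pass over those that are not, and their reading is None.
At some moment in a run one of pot0, pot1, pot2, pot3 may be knocked a few centimetres aside while the robot is not near it.
It also fails if it takes over 210 s, if anything falls off the work surface, if the arm or the gripper's body presses on something with over 40 N, if the wrist force passes 120 N, or if a joint passes its speed limit or range.

## Robot

A 6-joint arm with a two-finger parallel gripper is mounted at the origin on the work surface. World frame = base frame: x ahead of the robot, y to its left, z up, the work surface at z = 0. Lengths are in mm, angles in rad, forces in N, time in s.
With the tool pointing down it reaches from about 275 to 1000 mm from the base axis. Payload 8.4 kg.
Tool frame: the origin (TCP) lies midway between the tips of the shut fingers; the grasp point (between the pads) lies 19 mm behind it; x points along the fingers, y is the direction in which the jaws open and shut, and the axes are right-handed (so a half turn about x gives the same grasp; the last joint's range is limited). The gripper opens to 85 mm and grips with 20 to 120 N. Pads are 22 mm wide; open, the fingers measure 114 mm over their backs; the gripper's body (76 mm by 85 mm) begins 54 mm behind the grasp point. The pads swing forward as they close: fully open they stand 13 mm farther back than shut.
Start: joints at [1.325, 0.353, 1.633, -0, 1.155, -0.002], TCP at [150.868, 606.52, 231.281] pointing down, gripper open.
Joint ranges: [-2.63, 2.63], [-0.92, 2.1], [0.06, 2.66], [-1.3, 4.44], [0, 2.69], [-3.02, 3.02]. Speed limits (rad/s): [2.22, 2.22, 2.79, 3.14, 3.14, 3.14].

## Interface

Orientations are given as a unit quaternion [w, x, y, z].
In Python, from rig import bot, get_image, ticket gives the robot as it stands.
- The arm moves only by the tool send_rows, never from a script. Its argument "deltas" is a list of rows, each an object of numbers: "hand": the finger opening in m, from 0 to 0.0854; "x", "y", "z": the shift along the world's x, y, z in m; "rx", "ry", "rz": the turn, a rotation vector about the world's x, y, z in units of 5 degrees (1.0 is 5 degrees). A call has 1 to 20 rows; each row is the pose to reach, as a shift and turn from the pose commanded when the call began; what a row does not reach only later rows make up. A row lasts 1/12 s, in which the tool goes at most 41.7 mm and 7.16 degrees, less where a joint would pass 70% of its speed; a pose out of reach is approached as far as the arm can. A call with a gripper value outside its range is refused whole. The fingers move at their own pace and stop on an object; "squeeze" is the grip in N (left out, the last holds). Time passes only in rows, so rows that repeat a pose let the fingers close. It gives the time, the measured TCP pose, the force and the opening at its end, in the units of the state.
- bot.get_obs(): the state, without advancing time (a new reading comes with each control period).
- get_image(name): name is "side" or "top" or "wrist"; returns a dict with "img" (480x640x3 uint8, red, green, blue), "range_z" (480x640 float32, mm along the optical axis (not along the pixel's ray), 0 where there is no reading), "mtx" (3x3 intrinsics, pixels), "cam_to_world" (4x4, takes a point from camera to world coordinates). Camera axes: x right, y down, z forward; pixel columns grow to the right and rows downward; lengths in mm; the calibration is good to about 2 mm. A picture is of the moment at which its call begins.
- ticket.close_job(): hands the job in, once; it reports no verdict.
The state is a dict: "clock": time; "joint_pos": joint angles; "qvel": joint speeds; "joint_torque": joint torques, N m; "eef_pos": TCP position; "tool_rot": TCP orientation; "contact_force": force on the tool from outside, world axes, zero at the start; "moment": the same for the moment, N m; "opening": finger opening in mm.
Only numpy, scipy, OpenCV 4.12 (cv2) and the standard library are available. Lean on these libraries where they do the work, as an engineer would, in place of code of your own. Each camera call takes 0.05 s, during which the arm holds its last target.

## Working session

There is one attempt and no reset: what is moved stays moved. The work goes in short steps, Python scripts to look and compute and a tool call to move; the robot and the scene stay as the last step left them, time stands still between calls to the robot, and variables do not carry over. Pictures are saved under pics/ and viewed, and the job is handed in when it is done.

Besides the shell and the picture viewer there is one more tool, called after "Call:" by a JSON object that holds its "method" and its "body". send_rows: Moves the arm, as the interface text tells. Its arguments: {"type":"object","properties":{"deltas":{"type":"array"},"squeeze":{"type":"number"}},"required":["deltas"]}

```bash
ls -la; mkdir -p pics
cat > h.py <<'E'
import numpy as np, cv2
from rig import bot, get_image, ticket
def snap(n,f):
    d=get_image(n); cv2.imwrite('pics/'+f+'.png',d['img'][:,:,::-1]); np.savez('pics/'+f+'.npz',**d); return d
def cloud(d):
    z=d['range_z'].astype(float); v,u=np.mgrid[0:480,0:640]; K=np.array(d['mtx'])
    P=np.stack([(u-K[0,2])*z/K[0,0],(v-K[1,2])*z/K[1,1],z,np.ones_like(z)],-1)
    W=P@np.array(d['cam_to_world']).T; W=W[...,:3]; W[z<=0]=np.nan; return W
E
python3 - <<'E'
from h import *
for n in ['side','top','wrist']:
    d=snap(n,n+'0'); print(n,np.round(d['cam_to_world'],2).tolist(),np.array(d['mtx']).tolist())
print(bot.get_obs())
E
```

```text
total 12
drwxr-xr-x  3 agent agent 4096 Dec  7 05:49 .
drwxr-xr-x 23 root  root  4096 Dec  7 05:48 ..
drwxr-xr-x  2 agent agent 4096 Dec  7 05:49 pics
side [[-1.0, -0.03, 0.03, 535.67], [-0.05, 0.6, -0.8, 705.65], [0.01, -0.8, -0.6, 669.68], [0.0, 0.0, 0.0, 1.0]] [[434.36742494289166, 0.0, 324.0474997629229], [0.0, 434.36742494289166, 233.1195797971226], [0.0, 0.0, 1.0]]
top [[-0.02, -1.0, 0.07, 511.96], [-1.0, 0.02, -0.0, -7.47], [0.0, -0.07, -1.0, 1425.05], [0.0, 0.0, 0.0, 1.0]] [[593.8318064498234, 0.0, 322.5604724770931], [0.0, 593.8318064498234, 242.27652698604214], [0.0, 0.0, 1.0]]
wrist [[0.24, 0.92, 0.3, 73.17], [0.97, -0.23, -0.08, 626.4], [-0.0, 0.31, -0.95, 373.27], [0.0, 0.0, 0.0, 1.0]] [[358.65059700307586, 0.0, 317.26119497838897], [0.0, 358.65059700307586, 237.2874693552338], [0.0, 0.0, 1.0]]
{'clock': 0.15, 'joint_pos': array([ 1.32461797e+00,  3.53488958e-01,  1.63397383e+00, -2.74426157e-05,
        1.15519439e+00, -2.39956812e-03]), 'qvel': array([ 0.00071847, -0.00220732, -0.00210271, -0.00013339,  0.00138639,
       -0.00088719]), 'joint_torque': array([-9.47067856e-04, -6.05638003e+01, -3.42338383e+01, -9.94140782e-05,
        6.13987329e-03,  4.05870367e-05]), 'eef_pos': array([150.77537899, 606.16099764, 230.72969438]), 'tool_rot': array([ 0.70182306,  0.08559709,  0.70189876, -0.08634622]), 'contact_force': array([ 0.86887578,  0.04987488, -0.1813992 ]), 'moment': array([-5.08343518e-03,  3.46079125e-05, -2.05906959e-02]), 'opening': 85.61003983356123}
```

View pics/top0.png

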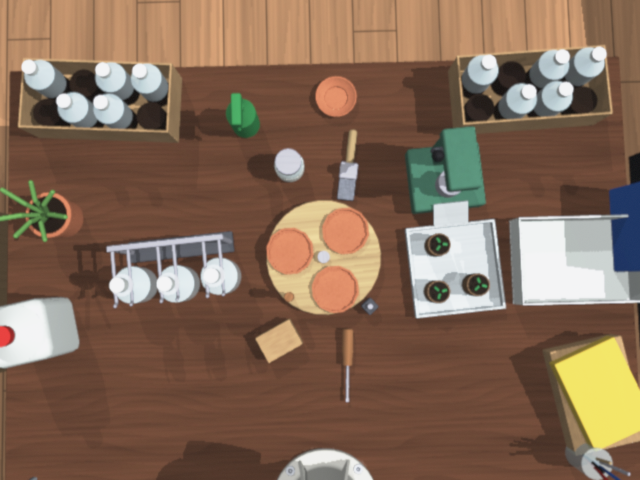

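View pics/side0.png

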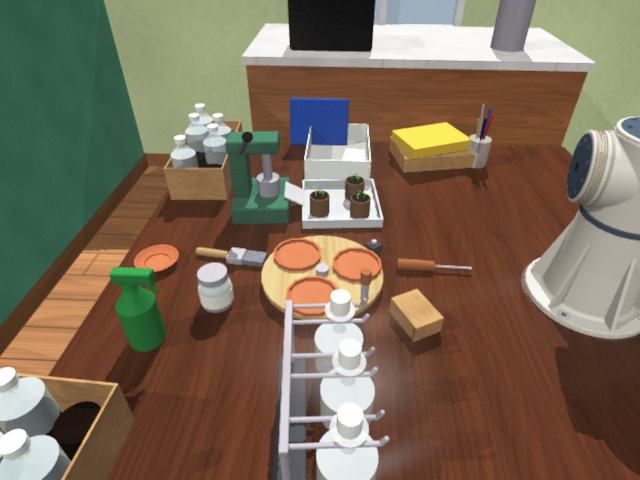

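View pics/wrist0.png

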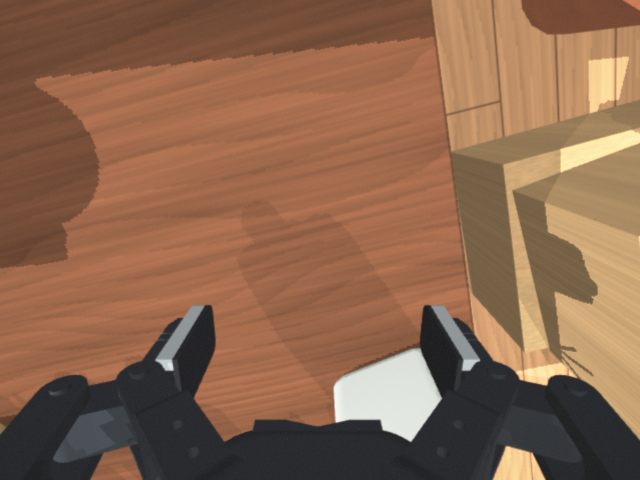

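The top view shows three pots in the tray, at px (438,243), (437,291) and (476,284). The saucers are at (346,232), (290,250) and (334,289), the hub at (322,256) and the handle near (290,296). The stop block is at (371,307), and the caps are near (122,285), (171,284) and (213,277). Next I'll measure these.

```bash
cat >> h.py <<'E'
def load(f): return dict(np.load('pics/'+f+'.npz'))
def ray_at(d,u,v,z):
    K=d['mtx'];T=d['cam_to_world']; r=T[:3,:3]@np.array([(u-K[0,2])/K[0,0],(v-K[1,2])/K[1,1],1]); o=T[:3,3]
    return o+r*(z-o[2])/r[2]
def circ(P):  # algebraic circle fit w/ trimming
    for _ in range(5):
        A=np.c_[2*P,np.ones(len(P))]; c=np.linalg.lstsq(A,(P**2).sum(1),rcond=None)[0]
        r=np.sqrt(c[2]+c[0]**2+c[1]**2); e=abs(np.hypot(*(P-c[:2]).T)-r); P=P[e<=max(2,np.percentile(e,90))]
    return c[:2],r
E
python3 - <<'E'
from h import *
d=load('top0'); W=cloud(d)
print('table z',np.nanmedian(W[370:440,400:520,2]))
def reg(n,u0,u1,v0,v1,zl,zh):
    w=W[v0:v1,u0:u1].reshape(-1,3); m=(w[:,2]>zl)&(w[:,2]<zh); w=w[m]
    if len(w)<3: print(n,len(w));return
    c,r=cv2.minEnclosingCircle(w[:,:2].astype(np.float32))
    print(n,len(w),'mean',w.mean(0).round(1),'mec',np.round(c,1),round(r,1))
reg('potA',420,456,225,262,50,85);reg('potB',420,456,275,308,50,85);reg('potC',460,495,268,302,50,85)
reg('cap0',100,150,260,310,165,200);reg('cap1',152,200,260,310,165,200);reg('cap2',200,245,250,310,165,200)
reg('col0',100,150,260,310,150,165)
reg('handle',270,310,280,312,60,120);reg('hub',310,335,245,270,30,60);reg('stop',355,385,295,320,15,80)
hs=cv2.cvtColor(d['img'],cv2.COLOR_RGB2HSV)
m=((hs[...,0]<10)|(hs[...,0]>175))&(hs[...,1]>130)&(hs[...,2]>170)
m[:200]=0;m[320:]=0;m[:,:260]=0;m[:,390:]=0
n,l,s,c=cv2.connectedComponentsWithStats(m.astype(np.uint8))
for i in range(1,n):
    if s[i,4]>300:
        w=W[l==i]; print('saucer',s[i],c[i].round(1),np.nanmedian(w,0).round(1),ray_at(d,*c[i],36).round(1)); cc,r=cv2.minEnclosingCircle(w[np.isfinite(w[:,0])][:,:2].astype(np.float32)); print(np.round(cc,1),round(r,1))
# board
w=W[190:325,255:390].reshape(-1,3); w=w[(w[:,2]>20)&(w[:,2]<45)]; print('board',cv2.minEnclosingCircle(w[:,:2].astype(np.float32)), np.percentile(w[:,2],[5,50,95]))
# tray walls
w=W[215:322,400:510].reshape(-1,3); q=w[(w[:,2]>20)&(w[:,2]<34)]; print('tray',cv2.minAreaRect(q[:,:2].astype(np.float32)))
q=w[(w[:,2]>0)&(w[:,2]<12)]; print('tray floor',np.median(q[:,2]))
w=W[225:320,95:245].reshape(-1,3);print(np.histogram(w[:,2],bins=range(0,220,10)))
E
python3 -c "
import cv2
i=cv2.imread('pics/top0.png');cv2.imwrite('pics/t0rack.png',cv2.resize(i[220:320,95:255],None,fx=5,fy=5))
cv2.imwrite('pics/t0tab.png',cv2.resize(i[195:325,255:395],None,fx=4.5,fy=4.5))"
```

```text
table z 0.4780280047209544
potA 439 mean [ 593.9 -276.4   62.2] mec [ 593.9 -277.8] 27.2
potB 446 mean [ 485.7 -271.1   62.2] mec [ 485.2 -272.6] 27.7
potC 451 mean [ 499.7 -361.9   62.1] mec [ 499.4 -363.3] 27.2
cap0 243 mean [515.6 416.7 186.5] mec [501.3 416.6] 34.6
cap1 227 mean [516.1 319.  187.4] mec [504.  318.6] 29.4
cap2 217 mean [530.9 223.  187.9] mec [516.1 223.3] 32.6
col0 386 mean [521.9 415.9 157.4] mec [522.6 419.7] 53.5
handle 80 mean [483.1  68.1 104.1] mec [482.9  68.7] 10.7
hub 329 mean [572.3  -8.1  36.4] mec [573.5  -7.8] 39.0
stop 234 mean [ 461.  -108.7   30.5] mec [ 464.2 -106.9] 29.5
saucer [ 323  209   45   44 1101] [345.1 231.7] [627.9 -63.8  32.1] [630.3 -63.4  36. ]
[637.1 -64.5] 56.5
saucer [ 267  229   45   44 1198] [288.7 252. ] [584.   70.3  31.8] [585.5  70.   36. ]
[589.2  69.2] 53.2
saucer [ 313  267   45   45 1280] [335.1 290.3] [492.7 -37.7  31.8] [493.8 -36.5  36. ]
[494.6 -36.5] 54.4
board ((569.6693725585938, -1.0087298154830933), 177.36480712890625) [24.58731605 30.31640539 38.25464313]
tray ((542.3948974609375, -320.4501953125), (216.58963012695312, 211.6381378173828), 4.887656211853027)
tray floor 4.718563569101548
(array([4594, 1041,   22,   74,   92,  102,   94,  107,  153,  965,  664,
         88,    6,    6,   46, 1599,  452,   56,  282,  303,    0]), array([  0,  10,  20,  30,  40,  50,  60,  70,  80,  90, 100, 110, 120,
       130, 140, 150, 160, 170, 180, 190, 200, 210]))
```

View pics/t0rack.png

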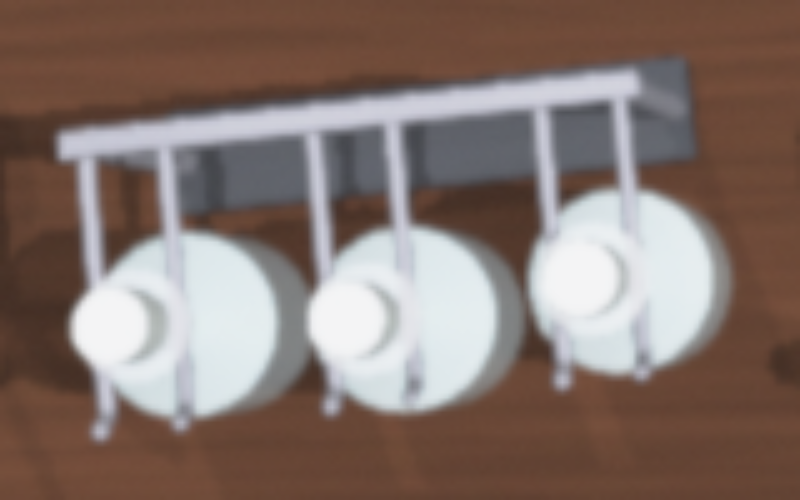

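View pics/t0tab.png

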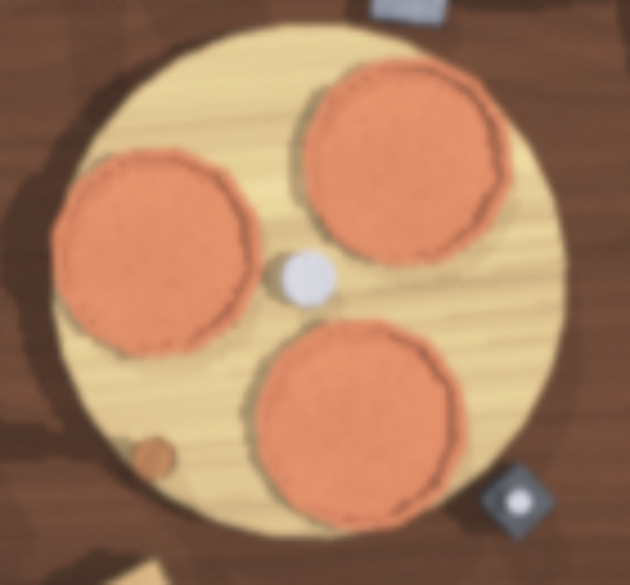

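Run:
```python
from h import *
from scipy.optimize import least_squares
from scipy.spatial.transform import Rotation as Ro
d=load('top0')
q=[0.70182306,0.08559709,0.70189876,-0.08634622]
print(Ro.from_quat(q[1:]+q[:1]).as_matrix().round(3))
g=lambda u,v,z:ray_at(d,u,v,z)[:2]
S=np.array([g(*p,37) for p in [(345.1,231.7),(288.7,252.0),(335.1,290.3)]])
S2=np.array([g(255+405/4.5,195+162/4.5,37),g(255+157/4.5,195+252/4.5,37),g(255+359/4.5,195+424/4.5,37)])
for s in (S,S2):
    r=least_squares(lambda h:np.hypot(*(s-h).T)-80,[570,-8]);print(s.round(1).tolist(),'hub',r.x.round(1),r.fun.round(1), np.degrees(np.arctan2(*(s-r.x).T[::-1])).round(1))
# board outline
hs=cv2.cvtColor(d['img'],cv2.COLOR_RGB2HSV)
print('board',g(255+309/4.5,195+279.5/4.5,28), 'handle',g(255+153/4.5,195+457/4.5,105),'stoppx',g(255+517/4.5,195+500/4.5,30))
caps=[g(95+p[0]/5,220+p[1]/5,190) for p in [(111.5,325),(350,320),(583,277)]]
print('caps',np.round(caps,1).tolist())
b=[g(95+62/5,220+147/5,155),g(95+638/5,220+82/5,155)];print('bar',np.round(b,1),np.degrees(np.arctan2(*(b[0]-b[1])[::-1]))-90)
pr=[(g(95+u0/5,220+v0/5,155),g(95+u1/5,220+v1/5,155)) for u0,v0,u1,v1 in [(87,160,100,400),(165,150,180,400),(313,135,328,380),(392,125,412,370),(542,110,560,350),(620,100,640,345)]]
for a,c in pr: print(np.round(a,1),np.round(c,1),np.degrees(np.arctan2(*(a-c)[::-1])).round(1))
W=cloud(d)
m=(W[...,2]>184)&(W[...,2]<200); n,l,s,c=cv2.connectedComponentsWithStats(m.astype(np.uint8))
for i in range(1,n):
    if s[i,4]>40: print(s[i],c[i].round(1),W[l==i].mean(0).round(1))
# white tops
for u0,u1 in [(105,130),(153,178),(200,224)]:
    mm=(d['img'][262:300,u0:u1].min(2)>=236); v,u=np.nonzero(mm); cc,r=cv2.minEnclosingCircle(np.c_[u+u0,v+262].astype(np.float32)); print(np.round(cc,1),round(r,1),g(*cc,190).round(1))
print(g(438,243,60))
```

```text
[[-0.     0.241  0.97 ]
 [-0.001  0.97  -0.241]
 [-1.    -0.001  0.   ]]
[[630.2, -63.3], [585.6, 69.9], [493.8, -36.5]] hub [569.9  -9.5] [0.8 0.8 0.8] [ -41.8   78.8 -160.5]
[[631.9, -63.1], [587.9, 67.0], [496.3, -35.8]] hub [571.8 -10.9] [-0.4 -0.4 -0.4] [ -41.    78.4 -161.8]
board [572.13458053 -11.70507837] handle [483.22599643  67.30610066] stoppx [ 454.96360013 -117.04720197]
caps [[517.2, 418.1], [517.0, 319.2], [532.6, 222.3]]
bar [[593.9 451.4]
 [616.1 204.4]] 5.138636287947804
[588.1 440.7] [485.6 435. ] 3.1
[591.6 407.3] [484.8 401. ] 3.4
[596.6 343.9] [491.8 337.9] 3.2
[600.1 310. ] [495.3 302.1] 4.3
[605.  245.7] [502.3 239. ] 3.7
[608.6 212.2] [503.6 204.8] 4.0
[443 159  15  34  63] [446.3 178.4] [ 724.1 -271.9  192.4]
[203 268  16  16 187] [210.8 275.4] [532.5 223.9 190.3]
[157 277  16  15 188] [164.2 283.7] [517.6 320.7 190.3]
[110 278  16  15 186] [116.9 285. ] [517.2 418.8 190.5]
[  0 311  35  47 745] [ 17.8 333.9] [421.5 622.6 191.3]
[116.1 284.9] 7.2 [517.5 420.7]
[163.6 283.5] 7.0 [518.1 322. ]
[212.5 276.5] 9.2 [530.3 220.6]
[ 597.17481735 -275.71187033]
```

Call:
{"method": "send_rows", "body": {"deltas": [{"x": 0.04,"y": -0.03,"z": 0.02,"rz": 0.8,"hand": 0.068},{"x": 0.08,"y": -0.06,"z": 0.02,"rz": 2.8,"hand": 0.068},{"x": 0.443,"y": -0.883,"z": 0,"rz": 2.8,"hand": 0.068},{"x": 0.443,"y": -0.883,"z": 0,"rz": 2.8,"hand": 0.068},{"x": 0.443,"y": -0.883,"z": 0,"rz": 2.8,"hand": 0.068},{"x": 0.443,"y": -0.883,"z": 0,"rz": 2.8,"hand": 0.068},{"x": 0.443,"y": -0.883,"z": 0,"rz": 2.8,"hand": 0.068},{"x": 0.443,"y": -0.883,"z": 0,"rz": 2.8,"hand": 0.068},{"x": 0.443,"y": -0.883,"z": 0,"rz": 2.8,"hand": 0.068},{"x": 0.443,"y": -0.883,"z": 0,"rz": 2.8,"hand": 0.068},{"x": 0.443,"y": -0.883,"z": 0,"rz": 2.8,"hand": 0.068},{"x": 0.443,"y": -0.883,"z": 0,"rz": 2.8,"hand": 0.068},{"x": 0.443,"y": -0.883,"z": 0,"rz": 2.8,"hand": 0.068},{"x": 0.443,"y": -0.883,"z": 0,"rz": 2.8,"hand": 0.068},{"x": 0.443,"y": -0.883,"z": 0,"rz": 2.8,"hand": 0.068},{"x": 0.443,"y": -0.883,"z": 0,"rz": 2.8,"hand": 0.068},{"x": 0.443,"y": -0.883,"z": 0,"rz": 2.8,"hand": 0.068},{"x": 0.443,"y": -0.883,"z": 0,"rz": 2.8,"hand": 0.068},{"x": 0.443,"y": -0.883,"z": 0,"rz": 2.8,"hand": 0.068},{"x": 0.443,"y": -0.883,"z": 0,"rz": 2.8,"hand": 0.068}], "squeeze": 40}}

```text
schema error: expected keys hand, x, y, z, rx, ry, rz
```

Call:
{"method": "send_rows", "body": {"deltas": [{"x": 0.04,"y": -0.03,"z": 0.02,"rx": 0,"ry": 0,"rz": 1.4,"hand": 0.068},{"x": 0.06,"y": -0.06,"z": 0.02,"rx": 0,"ry": 0,"rz": 2.8,"hand": 0.068},{"x": 0.443,"y": -0.883,"z": 0,"rx": 0,"ry": 0,"rz": 2.8,"hand": 0.068},{"x": 0.443,"y": -0.883,"z": 0,"rx": 0,"ry": 0,"rz": 2.8,"hand": 0.068},{"x": 0.443,"y": -0.883,"z": 0,"rx": 0,"ry": 0,"rz": 2.8,"hand": 0.068},{"x": 0.443,"y": -0.883,"z": 0,"rx": 0,"ry": 0,"rz": 2.8,"hand": 0.068},{"x": 0.443,"y": -0.883,"z": 0,"rx": 0,"ry": 0,"rz": 2.8,"hand": 0.068},{"x": 0.443,"y": -0.883,"z": 0,"rx": 0,"ry": 0,"rz": 2.8,"hand": 0.068},{"x": 0.443,"y": -0.883,"z": 0,"rx": 0,"ry": 0,"rz": 2.8,"hand": 0.068},{"x": 0.443,"y": -0.883,"z": 0,"rx": 0,"ry": 0,"rz": 2.8,"hand": 0.068},{"x": 0.443,"y": -0.883,"z": 0,"rx": 0,"ry": 0,"rz": 2.8,"hand": 0.068},{"x": 0.443,"y": -0.883,"z": 0,"rx": 0,"ry": 0,"rz": 2.8,"hand": 0.068},{"x": 0.443,"y": -0.883,"z": 0,"rx": 0,"ry": 0,"rz": 2.8,"hand": 0.068},{"x": 0.443,"y": -0.883,"z": 0,"rx": 0,"ry": 0,"rz": 2.8,"hand": 0.068},{"x": 0.443,"y": -0.883,"z": 0,"rx": 0,"ry": 0,"rz": 2.8,"hand": 0.068}], "squeeze": 40}}

```text
clock: 1.4
eef_pos: [437.0, 58.0, 239.3]
tool_rot: [0.707, -0.0, 0.707, 0.0]
contact_force: [1.4, 1.1, 0.4]
opening: 68.2
```

Call:
{"method": "send_rows", "body": {"deltas": [{"x": 0,"y": 0,"z": 0,"rx": 0,"ry": 0,"rz": 0,"hand": 0.068},{"x": 0,"y": 0,"z": 0,"rx": 0,"ry": 0,"rz": 0,"hand": 0.068},{"x": 0,"y": 0,"z": 0,"rx": 0,"ry": 0,"rz": 0,"hand": 0.068},{"x": 0,"y": 0,"z": 0,"rx": 0,"ry": 0,"rz": 0,"hand": 0.068}]}}

```text
clock: 1.73
eef_pos: [436.1, 61.0, 239.1]
tool_rot: [0.707, -0.0, 0.707, 0.001]
contact_force: [0.7, 0.1, 0.1]
opening: 67.9
```

Run:
```python
from h import *
o=bot.get_obs();print(o['eef_pos'],o['joint_pos'].round(3),o['clock'])
```

```text
[436.09630378  61.02710563 239.07447384] [ 0.135  0.051  1.999  0.     1.093 -1.437] 1.7333
```

Call:
{"method": "send_rows", "body": {"deltas": [{"x": 0.158,"y": -0.338,"z": -0.06,"rx": 0,"ry": 0,"rz": 0,"hand": 0.068},{"x": 0.158,"y": -0.338,"z": -0.06,"rx": 0,"ry": 0,"rz": 0,"hand": 0.068},{"x": 0.158,"y": -0.338,"z": -0.06,"rx": 0,"ry": 0,"rz": 0,"hand": 0.068},{"x": 0.158,"y": -0.338,"z": -0.06,"rx": 0,"ry": 0,"rz": 0,"hand": 0.068},{"x": 0.158,"y": -0.338,"z": -0.06,"rx": 0,"ry": 0,"rz": 0,"hand": 0.068},{"x": 0.158,"y": -0.338,"z": -0.06,"rx": 0,"ry": 0,"rz": 0,"hand": 0.068},{"x": 0.158,"y": -0.338,"z": -0.06,"rx": 0,"ry": 0,"rz": 0,"hand": 0.068},{"x": 0.158,"y": -0.338,"z": -0.06,"rx": 0,"ry": 0,"rz": 0,"hand": 0.068},{"x": 0.158,"y": -0.338,"z": -0.06,"rx": 0,"ry": 0,"rz": 0,"hand": 0.068},{"x": 0.158,"y": -0.338,"z": -0.06,"rx": 0,"ry": 0,"rz": 0,"hand": 0.068},{"x": 0.158,"y": -0.338,"z": -0.11,"rx": 0,"ry": 0,"rz": 0,"hand": 0.068},{"x": 0.158,"y": -0.338,"z": -0.11,"rx": 0,"ry": 0,"rz": 0,"hand": 0.068},{"x": 0.158,"y": -0.338,"z": -0.11,"rx": 0,"ry": 0,"rz": 0,"hand": 0.068},{"x": 0.158,"y": -0.338,"z": -0.11,"rx": 0,"ry": 0,"rz": 0,"hand": 0.068}]}}

```text
clock: 2.9
eef_pos: [594.7, -276.1, 129.3]
tool_rot: [0.707, -0.001, 0.708, 0.001]
contact_force: [0.7, 1.1, -0.1]
opening: 67.9
```

Run:
```python
from h import *
print(bot.get_obs()['eef_pos'])
d=snap('wrist','w1');snap('top','t1')
W=cloud(d);m=(W[...,2]>54)&(W[...,2]<68)&(W[...,1]<-200)&(W[...,0]<680)
n,l,s,c=cv2.connectedComponentsWithStats(m.astype(np.uint8))
for i in range(1,n):
    if s[i,4]>200: w=W[l==i]; print(s[i],w.mean(0).round(1),np.round(cv2.minEnclosingCircle(w[:,:2].astype(np.float32))[0],1))
```

```text
[ 594.67887009 -276.13687497  129.28551088]
[ 275    5  100  109 7660] [ 484.2 -271.7   60.8] [ 484.5 -271.6]
[ 110   34  101  106 7357] [ 498.  -360.8   60.7] [ 498.4 -362.7]
[   0  121   53  215 3279] [ 588.2 -459.1   60.7] [ 582.9 -459.4]
[ 273  208   85   81 4844] [ 590.5 -277.    60.6] [ 593. -277.]
[  0 319  28  13 310] [ 646.1 -479.7   61.1] [ 646.3 -479.8]
```

View pics/w1.png

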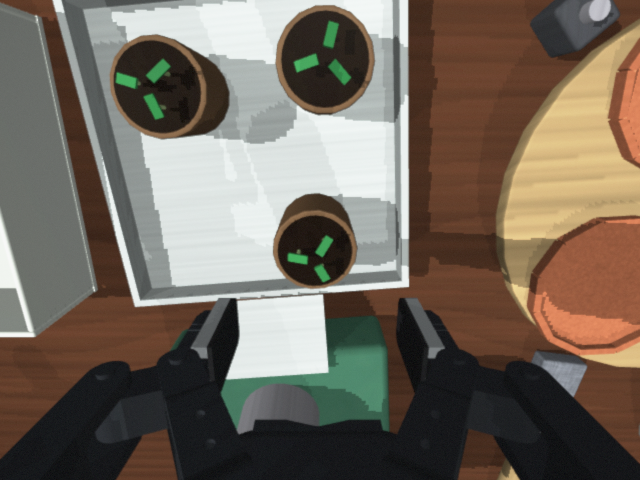

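Run:
```python
from h import *
W=cloud(load('top0'))
for u,v in [(440,222),(450,222),(460,222),(450,210),(450,203),(438,235)]: print(u,v,W[v,u].round(0))
```

```text
440 222 [ 648. -287.   36.]
450 222 [ 647. -310.   36.]
460 222 [ 647. -335.   33.]
450 210 [ 674. -308.   50.]
450 203 [ 689. -306.   63.]
438 235 [ 615. -276.   64.]
```

Call:
{"method": "send_rows", "body": {"deltas": [{"x": -0.001,"y": -0.001,"z": -0.04,"rx": 0,"ry": 0,"rz": 0,"hand": 0.068},{"x": -0.001,"y": -0.001,"z": -0.08,"rx": 0,"ry": 0,"rz": 0,"hand": 0.068},{"x": -0.001,"y": -0.001,"z": -0.1,"rx": 0,"ry": 0,"rz": 0,"hand": 0.068},{"x": -0.001,"y": -0.001,"z": -0.109,"rx": 0,"ry": 0,"rz": 0,"hand": 0.068},{"x": -0.001,"y": -0.001,"z": -0.109,"rx": 0,"ry": 0,"rz": 0,"hand": 0.068}]}}

```text
clock: 3.42
eef_pos: [593.3, -278.3, 19.6]
tool_rot: [0.707, -0.0, 0.708, 0.001]
contact_force: [0.1, 0.4, 0.8]
opening: 68.2
```

Call:
{"method": "send_rows", "body": {"deltas": [{"x": 0,"y": 0,"z": 0,"rx": 0,"ry": 0,"rz": 0,"hand": 0.048},{"x": 0,"y": 0,"z": 0,"rx": 0,"ry": 0,"rz": 0,"hand": 0.048},{"x": 0,"y": 0,"z": 0,"rx": 0,"ry": 0,"rz": 0,"hand": 0.048},{"x": 0,"y": 0,"z": 0,"rx": 0,"ry": 0,"rz": 0,"hand": 0.048},{"x": 0,"y": 0,"z": 0,"rx": 0,"ry": 0,"rz": 0,"hand": 0.048},{"x": 0,"y": 0,"z": 0.02,"rx": 0,"ry": 0,"rz": 0,"hand": 0.048},{"x": 0,"y": 0,"z": 0.04,"rx": 0,"ry": 0,"rz": 0,"hand": 0.048},{"x": 0,"y": 0,"z": 0.08,"rx": 0,"ry": 0,"rz": 0,"hand": 0.048},{"x": 0,"y": 0,"z": 0.12,"rx": 0,"ry": 0,"rz": 0,"hand": 0.048},{"x": 0,"y": 0,"z": 0.12,"rx": 0,"ry": 0,"rz": 0,"hand": 0.048}]}}

```text
clock: 4.25
eef_pos: [598.0, -281.0, 149.3]
tool_rot: [0.711, -0.002, 0.703, -0.002]
contact_force: [2.6, -1.1, 0.0]
opening: 53.0
```

Call:
{"method": "send_rows", "body": {"deltas": [{"x": 0,"y": 0,"z": 0,"rx": 0,"ry": 0,"rz": 0,"hand": 0.048},{"x": 0,"y": 0,"z": 0,"rx": 0,"ry": 0,"rz": 0,"hand": 0.048}]}}

```text
clock: 4.42
eef_pos: [593.5, -278.9, 140.5]
tool_rot: [0.707, -0.0, 0.707, 0.0]
contact_force: [-0.3, -0.4, -2.0]
opening: 53.4
```

Run:
```python
from h import *
o=bot.get_obs();print(o['eef_pos'],o['contact_force'],o['opening'],o['tool_rot'])
d=snap('wrist','w2')
```

```text
[ 593.46806184 -278.86574919  140.54596788] [-0.25684729 -0.36977262 -2.0132386 ] 53.444699558882064 [ 7.07289948e-01 -2.65990359e-04  7.06923513e-01  6.88410066e-05]
```

View pics/w2.png

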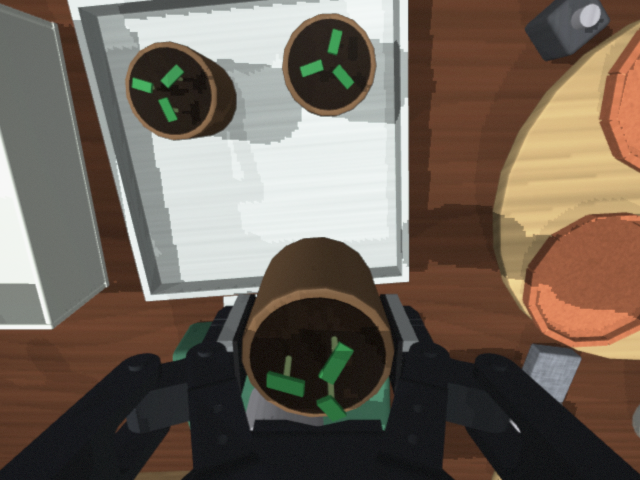

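Call:
{"method": "send_rows", "body": {"deltas": [{"x": 0.006,"y": 0.04,"z": 0,"rx": 0,"ry": 0,"rz": 0,"hand": 0.048},{"x": 0.013,"y": 0.08,"z": 0,"rx": 0,"ry": 0,"rz": 0,"hand": 0.048},{"x": 0.02,"y": 0.12,"z": 0,"rx": 0,"ry": 0,"rz": 0,"hand": 0.048},{"x": 0.027,"y": 0.16,"z": 0,"rx": 0,"ry": 0,"rz": 0,"hand": 0.048},{"x": 0.034,"y": 0.19,"z": 0,"rx": 0,"ry": 0,"rz": 0,"hand": 0.048},{"x": 0.037,"y": 0.21,"z": 0,"rx": 0,"ry": 0,"rz": 0,"hand": 0.048},{"x": 0.037,"y": 0.216,"z": -0.02,"rx": 0,"ry": 0,"rz": 0,"hand": 0.048},{"x": 0.037,"y": 0.216,"z": -0.05,"rx": 0,"ry": 0,"rz": 0,"hand": 0.048},{"x": 0.037,"y": 0.216,"z": -0.075,"rx": 0,"ry": 0,"rz": 0,"hand": 0.048},{"x": 0.037,"y": 0.216,"z": -0.086,"rx": 0,"ry": 0,"rz": 0,"hand": 0.048},{"x": 0.037,"y": 0.216,"z": -0.09,"rx": 0,"ry": 0,"rz": 0,"hand": 0.048},{"x": 0.037,"y": 0.216,"z": -0.093,"rx": 0,"ry": 0,"rz": 0,"hand": 0.048},{"x": 0.037,"y": 0.216,"z": -0.093,"rx": 0,"ry": 0,"rz": 0,"hand": 0.048},{"x": 0.037,"y": 0.216,"z": -0.093,"rx": 0,"ry": 0,"rz": 0,"hand": 0.048}]}}

```text
clock: 5.63
eef_pos: [629.2, -62.0, 48.1]
tool_rot: [0.706, 0.001, 0.708, 0.001]
contact_force: [-8.3, 7.8, 15.9]
opening: 53.1
```

Call:
{"method": "send_rows", "body": {"deltas": [{"x": 0,"y": 0,"z": 0.001,"rx": 0,"ry": 0,"rz": 0,"hand": 0.048},{"x": 0,"y": 0,"z": 0.001,"rx": 0,"ry": 0,"rz": 0,"hand": 0.06},{"x": 0,"y": 0,"z": 0.001,"rx": 0,"ry": 0,"rz": 0,"hand": 0.068},{"x": 0,"y": 0,"z": 0.001,"rx": 0,"ry": 0,"rz": 0,"hand": 0.068},{"x": 0,"y": 0,"z": 0.001,"rx": 0,"ry": 0,"rz": 0,"hand": 0.068},{"x": 0,"y": 0,"z": 0.02,"rx": 0,"ry": 0,"rz": 0,"hand": 0.068},{"x": 0,"y": 0,"z": 0.06,"rx": 0,"ry": 0,"rz": 0,"hand": 0.068},{"x": 0,"y": 0,"z": 0.1,"rx": 0,"ry": 0,"rz": 0,"hand": 0.068},{"x": 0,"y": 0,"z": 0.1,"rx": 0,"ry": 0,"rz": 0,"hand": 0.068},{"x": 0,"y": 0,"z": 0.1,"rx": 0,"ry": 0,"rz": 0,"hand": 0.068}]}}

```text
clock: 6.47
eef_pos: [632.6, -63.2, 150.0]
tool_rot: [0.709, -0.0, 0.705, -0.0]
contact_force: [-0.2, 0.1, -0.7]
opening: 68.2
```

```bash
cat >> h.py <<'E'
def pots(d,zl=54,zh=68,pr=True):
    W=cloud(d);hs=cv2.cvtColor(d['img'],cv2.COLOR_RGB2HSV)
    m=(W[...,2]>zl)&(W[...,2]<zh)
    n,l,s,c=cv2.connectedComponentsWithStats(m.astype(np.uint8))
    for i in range(1,n):
        w=W[l==i]
        if s[i,4]>150 and 300<w[:,0].mean()<720 and -420<w[:,1].mean()<150:
            cc,r=cv2.minEnclosingCircle(w[:,:2].astype(np.float32)); print(s[i],w.mean(0).round(1),np.round(cc,1),round(r,1))
E
python3 - <<'E'
from h import *
print(bot.get_obs()['eef_pos'],bot.get_obs()['contact_force'])
d=snap('top','t3');snap('wrist','w3')
print('tray lvl');pots(d);print('seat lvl');pots(d,80,100)
E
```

```text
[632.59011164 -63.21409722 149.95163245] [-0.23001095  0.10870569 -0.72882424]
tray lvl
[432 185  37  27 233] [ 689.1 -305.    57.9] [ 699.6 -306.9] 45.0
[466 273  24  24 392] [ 499.5 -362.5   60.9] [ 499.7 -363.1] 27.2
[427 280  24  24 399] [ 485.9 -271.5   61.2] [ 486.1 -272.4] 27.4
seat lvl
```

View pics/w3.png

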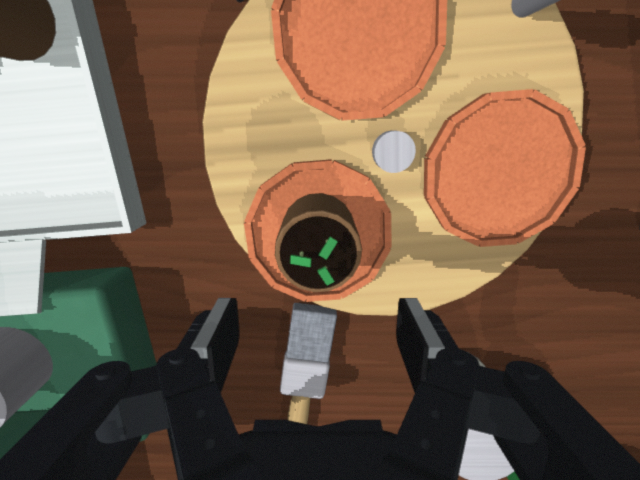

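View pics/t3.png

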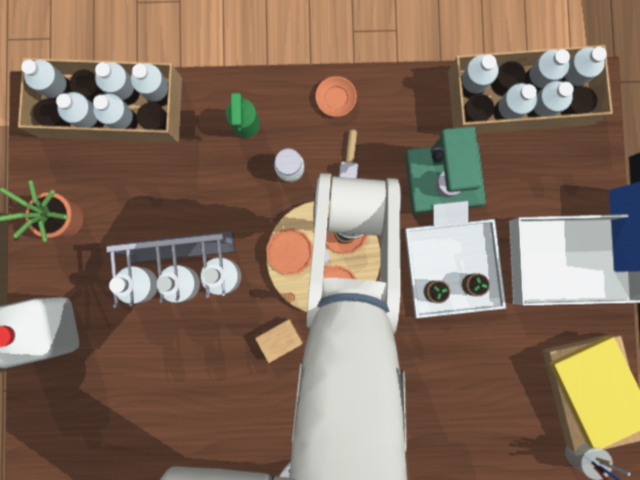

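Call:
{"method": "send_rows", "body": {"deltas": [{"x": -0.145,"y": -0.209,"z": 0,"rx": 0,"ry": 0,"rz": 0,"hand": 0.068},{"x": -0.145,"y": -0.209,"z": 0,"rx": 0,"ry": 0,"rz": 0,"hand": 0.068},{"x": -0.145,"y": -0.209,"z": 0,"rx": 0,"ry": 0,"rz": 0,"hand": 0.068},{"x": -0.145,"y": -0.209,"z": 0,"rx": 0,"ry": 0,"rz": 0,"hand": 0.068},{"x": -0.145,"y": -0.209,"z": 0,"rx": 0,"ry": 0,"rz": 0,"hand": 0.068},{"x": -0.145,"y": -0.209,"z": 0,"rx": 0,"ry": 0,"rz": 0,"hand": 0.068},{"x": -0.145,"y": -0.209,"z": 0,"rx": 0,"ry": 0,"rz": 0,"hand": 0.068},{"x": -0.145,"y": -0.209,"z": -0.03,"rx": 0,"ry": 0,"rz": 0,"hand": 0.068},{"x": -0.145,"y": -0.209,"z": -0.03,"rx": 0,"ry": 0,"rz": 0,"hand": 0.068},{"x": -0.145,"y": -0.209,"z": -0.03,"rx": 0,"ry": 0,"rz": 0,"hand": 0.068}]}}

```text
clock: 7.4
eef_pos: [483.8, -270.8, 115.1]
tool_rot: [0.705, 0.001, 0.709, 0.001]
contact_force: [-0.7, 0.0, -0.4]
opening: 68.1
```

Run:
```python
from h import *
print(bot.get_obs()['eef_pos'],bot.get_obs()['contact_force'])
d=snap('wrist','w4');pots(d)
```

```text
[ 483.83337337 -270.8294744   115.05321174] [-0.65826847  0.0391595  -0.39352043]
[ 270  218   90   85 5384] [ 481.6 -271.5   60.6] [ 484.1 -271.6] 26.9
[ 120  240   91   83 5228] [ 495.1 -360.4   60.5] [ 498.  -362.7] 27.4
[594 413  46  20 550] [602.7 -62.6  61. ] [606.4 -57.9] 16.2
```

Call:
{"method": "send_rows", "body": {"deltas": [{"x": 0,"y": 0,"z": -0.04,"rx": 0,"ry": 0,"rz": 0,"hand": 0.068},{"x": 0,"y": 0,"z": -0.075,"rx": 0,"ry": 0,"rz": 0,"hand": 0.068},{"x": 0,"y": 0,"z": -0.093,"rx": 0,"ry": 0,"rz": 0,"hand": 0.068},{"x": 0,"y": 0,"z": -0.099,"rx": 0,"ry": 0,"rz": 0,"hand": 0.068},{"x": 0,"y": 0,"z": -0.099,"rx": 0,"ry": 0,"rz": 0,"hand": 0.068},{"x": 0,"y": 0,"z": -0.099,"rx": 0,"ry": 0,"rz": 0,"hand": 0.048},{"x": 0,"y": 0,"z": -0.099,"rx": 0,"ry": 0,"rz": 0,"hand": 0.048},{"x": 0,"y": 0,"z": -0.099,"rx": 0,"ry": 0,"rz": 0,"hand": 0.048},{"x": 0,"y": 0,"z": -0.099,"rx": 0,"ry": 0,"rz": 0,"hand": 0.048},{"x": 0,"y": 0,"z": -0.099,"rx": 0,"ry": 0,"rz": 0,"hand": 0.048},{"x": 0,"y": 0,"z": -0.099,"rx": 0,"ry": 0,"rz": 0,"hand": 0.048}]}}

```text
clock: 8.37
eef_pos: [486.8, -272.4, 19.7]
tool_rot: [0.708, -0.001, 0.706, -0.0]
contact_force: [-0.1, 1.5, 7.4]
opening: 53.5
```

Call:
{"method": "send_rows", "body": {"deltas": [{"x": 0,"y": 0,"z": 0.03,"rx": 0,"ry": 0,"rz": 0,"hand": 0.048},{"x": 0,"y": 0,"z": 0.07,"rx": 0,"ry": 0,"rz": 0,"hand": 0.048},{"x": 0,"y": 0,"z": 0.1,"rx": 0,"ry": 0,"rz": 0,"hand": 0.048},{"x": 0.002,"y": 0.035,"z": 0.11,"rx": 0,"ry": 0,"rz": 0,"hand": 0.048},{"x": 0.003,"y": 0.075,"z": 0.11,"rx": 0,"ry": 0,"rz": 0,"hand": 0.048},{"x": 0.005,"y": 0.115,"z": 0.11,"rx": 0,"ry": 0,"rz": 0,"hand": 0.048},{"x": 0.006,"y": 0.155,"z": 0.11,"rx": 0,"ry": 0,"rz": 0,"hand": 0.048},{"x": 0.008,"y": 0.195,"z": 0.11,"rx": 0,"ry": 0,"rz": 0,"hand": 0.048},{"x": 0.008,"y": 0.225,"z": 0.11,"rx": 0,"ry": 0,"rz": 0,"hand": 0.048},{"x": 0.008,"y": 0.236,"z": 0.1,"rx": 0,"ry": 0,"rz": 0,"hand": 0.048},{"x": 0.008,"y": 0.236,"z": 0.08,"rx": 0,"ry": 0,"rz": 0,"hand": 0.048},{"x": 0.008,"y": 0.236,"z": 0.055,"rx": 0,"ry": 0,"rz": 0,"hand": 0.048},{"x": 0.008,"y": 0.236,"z": 0.04,"rx": 0,"ry": 0,"rz": 0,"hand": 0.048},{"x": 0.008,"y": 0.236,"z": 0.033,"rx": 0,"ry": 0,"rz": 0,"hand": 0.048},{"x": 0.008,"y": 0.236,"z": 0.03,"rx": 0,"ry": 0,"rz": 0,"hand": 0.048},{"x": 0.008,"y": 0.236,"z": 0.0285,"rx": 0,"ry": 0,"rz": 0,"hand": 0.048},{"x": 0.008,"y": 0.236,"z": 0.0285,"rx": 0,"ry": 0,"rz": 0,"hand": 0.048},{"x": 0.008,"y": 0.236,"z": 0.0285,"rx": 0,"ry": 0,"rz": 0,"hand": 0.048}]}}

```text
clock: 9.87
eef_pos: [494.3, -36.2, 47.5]
tool_rot: [0.708, -0.0, 0.707, 0.0]
contact_force: [0.3, 0.5, -1.3]
opening: 53.4
```

Call:
{"method": "send_rows", "body": {"deltas": [{"x": 0,"y": 0,"z": -0.001,"rx": 0,"ry": 0,"rz": 0,"hand": 0.048},{"x": 0,"y": 0,"z": -0.001,"rx": 0,"ry": 0,"rz": 0,"hand": 0.06},{"x": 0,"y": 0,"z": -0.001,"rx": 0,"ry": 0,"rz": 0,"hand": 0.068},{"x": 0,"y": 0,"z": 0,"rx": 0,"ry": 0,"rz": 0,"hand": 0.068},{"x": 0,"y": 0,"z": 0,"rx": 0,"ry": 0,"rz": 0,"hand": 0.068},{"x": 0,"y": 0,"z": 0.02,"rx": 0,"ry": 0,"rz": 0,"hand": 0.068},{"x": 0,"y": 0,"z": 0.06,"rx": 0,"ry": 0,"rz": 0,"hand": 0.068},{"x": 0,"y": 0,"z": 0.1,"rx": 0,"ry": 0,"rz": 0,"hand": 0.068},{"x": 0,"y": -0.04,"z": 0.1,"rx": 0,"ry": 0,"rz": 0,"hand": 0.068},{"x": 0.005,"y": -0.326,"z": 0.1,"rx": 0,"ry": 0,"rz": 0,"hand": 0.068},{"x": 0.005,"y": -0.326,"z": 0.1,"rx": 0,"ry": 0,"rz": 0,"hand": 0.068},{"x": 0.005,"y": -0.326,"z": 0.1,"rx": 0,"ry": 0,"rz": 0,"hand": 0.068},{"x": 0.005,"y": -0.326,"z": 0.1,"rx": 0,"ry": 0,"rz": 0,"hand": 0.068},{"x": 0.005,"y": -0.326,"z": 0.1,"rx": 0,"ry": 0,"rz": 0,"hand": 0.068},{"x": 0.005,"y": -0.326,"z": 0.1,"rx": 0,"ry": 0,"rz": 0,"hand": 0.068},{"x": 0.005,"y": -0.326,"z": 0.1,"rx": 0,"ry": 0,"rz": 0,"hand": 0.068},{"x": 0.005,"y": -0.326,"z": 0.1,"rx": 0,"ry": 0,"rz": 0,"hand": 0.068},{"x": 0.005,"y": -0.326,"z": 0.07,"rx": 0,"ry": 0,"rz": 0,"hand": 0.068},{"x": 0.005,"y": -0.326,"z": 0.07,"rx": 0,"ry": 0,"rz": 0,"hand": 0.068}]}}

```text
clock: 11.45
eef_pos: [496.4, -361.0, 113.0]
tool_rot: [0.706, 0.001, 0.709, 0.001]
contact_force: [-1.3, 1.5, -0.7]
opening: 68.5
```

Run:
```python
from h import *
print(bot.get_obs()['eef_pos'],bot.get_obs()['contact_force'])
d=snap('wrist','w5');pots(d);d=snap('top','t5');pots(d);pots(d,82,98)
```

```text
[ 496.35539197 -361.01351705  112.95783817] [-1.32196205  1.4785805  -0.67772783]
[ 268  220   90   87 5455] [ 495.5 -362.9   60.6] [ 498.2 -363. ] 27.0
[433 183  35  28 229] [ 691.5 -304.5   57.9] [ 702.9 -305.8] 46.5
[334 219  24  24 386] [628.6 -62.2  87.6] [629.3 -62.4] 26.7
[324 280  24  23 403] [492.8 -35.8  87.5] [492.8 -36.4] 26.8
```

View pics/t5.png

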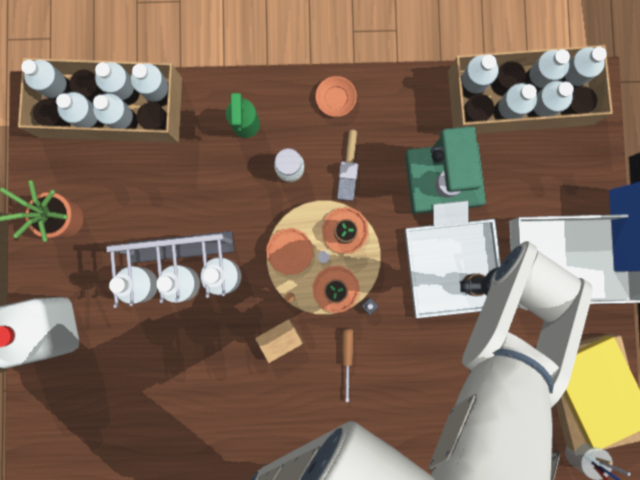

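Call:
{"method": "send_rows", "body": {"deltas": [{"x": 0,"y": -0.001,"z": -0.04,"rx": 0,"ry": 0,"rz": 0,"hand": 0.068},{"x": 0,"y": -0.001,"z": -0.075,"rx": 0,"ry": 0,"rz": 0,"hand": 0.068},{"x": 0,"y": -0.001,"z": -0.092,"rx": 0,"ry": 0,"rz": 0,"hand": 0.068},{"x": 0,"y": -0.001,"z": -0.098,"rx": 0,"ry": 0,"rz": 0,"hand": 0.068},{"x": 0,"y": -0.001,"z": -0.098,"rx": 0,"ry": 0,"rz": 0,"hand": 0.068},{"x": 0,"y": -0.001,"z": -0.098,"rx": 0,"ry": 0,"rz": 0,"hand": 0.048},{"x": 0,"y": -0.001,"z": -0.098,"rx": 0,"ry": 0,"rz": 0,"hand": 0.048},{"x": 0,"y": -0.001,"z": -0.098,"rx": 0,"ry": 0,"rz": 0,"hand": 0.048},{"x": 0,"y": -0.001,"z": -0.098,"rx": 0,"ry": 0,"rz": 0,"hand": 0.048},{"x": 0,"y": -0.001,"z": -0.098,"rx": 0,"ry": 0,"rz": 0,"hand": 0.048},{"x": 0,"y": -0.001,"z": -0.098,"rx": 0,"ry": 0,"rz": 0,"hand": 0.048}]}}

```text
clock: 12.47
eef_pos: [499.9, -363.6, 20.7]
tool_rot: [0.708, -0.001, 0.706, -0.0]
contact_force: [0.8, 0.7, 7.6]
opening: 52.7
```

Call:
{"method": "send_rows", "body": {"deltas": [{"x": 0,"y": 0,"z": 0.03,"rx": 0,"ry": 0,"rz": 0,"hand": 0.048},{"x": 0,"y": 0,"z": 0.07,"rx": 0,"ry": 0,"rz": 0,"hand": 0.048},{"x": 0,"y": 0,"z": 0.11,"rx": 0,"ry": 0,"rz": 0,"hand": 0.048},{"x": 0.002,"y": 0.01,"z": 0.14,"rx": 0,"ry": 0,"rz": 0,"hand": 0.048},{"x": 0.008,"y": 0.04,"z": 0.14,"rx": 0,"ry": 0,"rz": 0,"hand": 0.048},{"x": 0.016,"y": 0.08,"z": 0.14,"rx": 0,"ry": 0,"rz": 0,"hand": 0.048},{"x": 0.024,"y": 0.12,"z": 0.14,"rx": 0,"ry": 0,"rz": 0,"hand": 0.048},{"x": 0.032,"y": 0.16,"z": 0.14,"rx": 0,"ry": 0,"rz": 0,"hand": 0.048},{"x": 0.04,"y": 0.2,"z": 0.14,"rx": 0,"ry": 0,"rz": 0,"hand": 0.048},{"x": 0.048,"y": 0.24,"z": 0.14,"rx": 0,"ry": 0,"rz": 0,"hand": 0.048},{"x": 0.056,"y": 0.28,"z": 0.14,"rx": 0,"ry": 0,"rz": 0,"hand": 0.048},{"x": 0.064,"y": 0.32,"z": 0.14,"rx": 0,"ry": 0,"rz": 0,"hand": 0.048},{"x": 0.072,"y": 0.36,"z": 0.14,"rx": 0,"ry": 0,"rz": 0,"hand": 0.048},{"x": 0.08,"y": 0.4,"z": 0.14,"rx": 0,"ry": 0,"rz": 0,"hand": 0.048},{"x": 0.085,"y": 0.425,"z": 0.14,"rx": 0,"ry": 0,"rz": 0,"hand": 0.048},{"x": 0.087,"y": 0.432,"z": 0.14,"rx": 0,"ry": 0,"rz": 0,"hand": 0.048},{"x": 0.087,"y": 0.432,"z": 0.13,"rx": 0,"ry": 0,"rz": 0,"hand": 0.048}]}}

```text
clock: 13.88
eef_pos: [587.4, 71.1, 150.7]
tool_rot: [0.709, -0.001, 0.706, 0.001]
contact_force: [0.4, 0.1, 0.5]
opening: 53.2
```

Run:
```python
from h import *
print(bot.get_obs()['eef_pos'],bot.get_obs()['contact_force'])
d=load('t5')
hs=cv2.cvtColor(d['img'],cv2.COLOR_RGB2HSV)
m=((hs[...,0]<10)|(hs[...,0]>175))&(hs[...,1]>130)&(hs[...,2]>120)
m[:200]=0;m[320:]=0;m[:,:260]=0;m[:,390:]=0
n,l,s,c=cv2.connectedComponentsWithStats(m.astype(np.uint8))
for i in range(1,n):
    if s[i,4]>300:
        v,u=np.nonzero(l==i); cc,r=cv2.minEnclosingCircle(np.c_[u,v].astype(np.float32)); print(s[i],cc,r,ray_at(d,*cc,37).round(1))
```

```text
[587.38952955  71.09228809 150.69037451] [0.36051041 0.14532119 0.53310473]
[323 208  44  45 988] (345.5, 229.5) 23.377439498901367 [635.4 -64.4  37. ]
[ 266  229   47   45 1483] (288.9024353027344, 250.56097412109375) 23.35228157043457 [589.   69.3  37. ]
[ 314  267   44   46 1086] (335.580810546875, 289.63153076171875) 23.271421432495117 [495.3 -37.7  37. ]
```

Call:
{"method": "send_rows", "body": {"deltas": [{"x": 0.001,"y": 0,"z": -0.03,"rx": 0,"ry": 0,"rz": 0,"hand": 0.048},{"x": 0.001,"y": 0,"z": -0.06,"rx": 0,"ry": 0,"rz": 0,"hand": 0.048},{"x": 0.001,"y": 0,"z": -0.085,"rx": 0,"ry": 0,"rz": 0,"hand": 0.048},{"x": 0.001,"y": 0,"z": -0.096,"rx": 0,"ry": 0,"rz": 0,"hand": 0.048},{"x": 0.001,"y": 0,"z": -0.1,"rx": 0,"ry": 0,"rz": 0,"hand": 0.048},{"x": 0.001,"y": 0,"z": -0.102,"rx": 0,"ry": 0,"rz": 0,"hand": 0.048},{"x": 0.001,"y": 0,"z": -0.103,"rx": 0,"ry": 0,"rz": 0,"hand": 0.048},{"x": 0.001,"y": 0,"z": -0.103,"rx": 0,"ry": 0,"rz": 0,"hand": 0.048},{"x": 0.001,"y": 0,"z": -0.102,"rx": 0,"ry": 0,"rz": 0,"hand": 0.06},{"x": 0.001,"y": 0,"z": -0.102,"rx": 0,"ry": 0,"rz": 0,"hand": 0.068},{"x": 0.001,"y": 0,"z": -0.102,"rx": 0,"ry": 0,"rz": 0,"hand": 0.068},{"x": 0.001,"y": 0,"z": -0.102,"rx": 0,"ry": 0,"rz": 0,"hand": 0.068},{"x": 0.001,"y": 0,"z": -0.08,"rx": 0,"ry": 0,"rz": 0,"hand": 0.068},{"x": 0.001,"y": 0,"z": -0.04,"rx": 0,"ry": 0,"rz": 0,"hand": 0.068},{"x": 0.001,"y": 0,"z": 0,"rx": 0,"ry": 0,"rz": 0,"hand": 0.068},{"x": 0.001,"y": 0,"z": 0.04,"rx": 0,"ry": 0,"rz": 0,"hand": 0.068},{"x": 0.001,"y": 0,"z": 0.07,"rx": 0,"ry": 0,"rz": 0,"hand": 0.05},{"x": 0.001,"y": 0,"z": 0.07,"rx": 0,"ry": 0,"rz": 0,"hand": 0.05},{"x": 0.001,"y": 0,"z": 0.07,"rx": 0,"ry": 0,"rz": 0,"hand": 0.05}]}}

```text
clock: 15.47
eef_pos: [587.9, 69.3, 220.9]
tool_rot: [0.709, -0.0, 0.706, 0.0]
contact_force: [-0.9, -0.5, -1.0]
opening: 50.0
```

Run:
```python
from h import *
print(bot.get_obs()['eef_pos'],bot.get_obs()['contact_force'])
d=snap('wrist','w6');pots(d,82,95);
```

```text
[587.86022574  69.30383147 220.92891845] [-0.89306966 -0.45547637 -1.03417216]
[ 137   55   76   79 4218] [491.2 -31.9  86.8] [492.  -33.5] 27.1
[ 284  188   66   65 3019] [584.1  69.3  86.7] [585.7  69.2] 26.9
[ 128  237   65   60 2721] [624.7 -60.6  86.6] [627.1 -62.2] 27.3
```

View pics/w6.png

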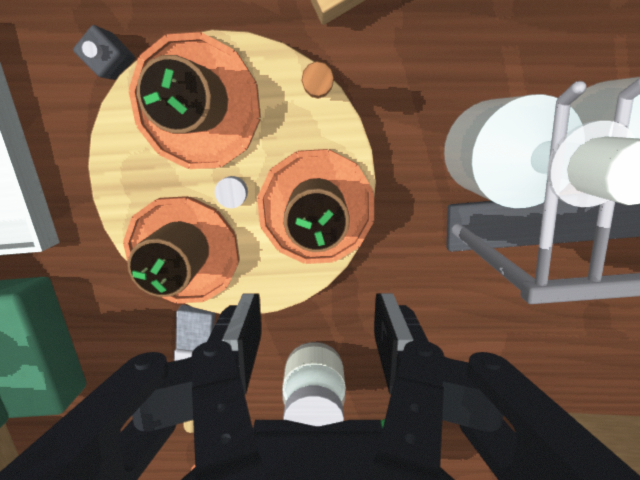

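Run:
```python
from h import *
from scipy.optimize import least_squares
d=load('w6');W=cloud(d);hs=cv2.cvtColor(d['img'],cv2.COLOR_RGB2HSV)
o=((hs[...,0]<12)|(hs[...,0]>174))&(hs[...,1]>100)
w=W[o]; S=[(630.5,-63.2),(587,69),(495,-36.5)];R=[]
for s in S:
    q=w[(np.hypot(w[:,0]-s[0],w[:,1]-s[1])<60)]; 
    f=q[(q[:,2]<34)&(q[:,2]>29)]; r=q[(q[:,2]>35.5)&(q[:,2]<42)]
    c,rad=circ(r[:,:2]); R.append(c); print(s,'floor',np.median(f[:,2]).round(1),len(r),c.round(1),rad.round(1))
R=np.array(R);h=least_squares(lambda h:np.hypot(*(R-h).T)-80,[570,-8]);print(h.x,h.fun,np.degrees(np.arctan2(*(R-h.x).T[::-1])))
m=(W[...,2]>98)&(W[...,2]<110)&(W[...,0]<510)&(W[...,1]<110); print('handle',W[m].mean(0),cv2.minEnclosingCircle(W[m][:,:2].astype(np.float32)))
```

```text
(630.5, -63.2) floor 31.0 1399 [631.4 -62.4] 51.9
(587, 69) floor 31.0 1736 [587.6  68.8] 51.8
(495, -36.5) floor 31.1 2426 [495.9 -34.5] 51.8
[571.6996213   -9.39834757] [-0.19822325 -0.19778846 -0.19766391] [ -41.6215852    78.49273882 -161.67360861]
handle [485.55410169  36.38580155 103.30283675] ((487.37091064453125, 15.507061004638672), 65.29617309570312)
```

Call:
{"method": "send_rows", "body": {"deltas": [{"x": -0.014,"y": 0.039,"z": 0.01,"rx": 0,"ry": 0,"rz": 0,"hand": 0.05},{"x": -0.028,"y": 0.077,"z": 0.02,"rx": 0,"ry": 0,"rz": 0,"hand": 0.05},{"x": -0.042,"y": 0.115,"z": 0.02,"rx": 0,"ry": 0,"rz": 0,"hand": 0.05},{"x": -0.055,"y": 0.154,"z": 0.02,"rx": 0,"ry": 0,"rz": 0,"hand": 0.05},{"x": -0.055,"y": 0.154,"z": 0.02,"rx": 0,"ry": 0,"rz": 0,"hand": 0.05},{"x": -0.055,"y": 0.154,"z": 0.02,"rx": 0,"ry": 0,"rz": 0,"hand": 0.05},{"x": -0.055,"y": 0.154,"z": 0.02,"rx": 0,"ry": 0,"rz": 0,"hand": 0.05},{"x": -0.055,"y": 0.154,"z": 0.02,"rx": 0,"ry": 0,"rz": 0,"hand": 0.05}]}}

```text
clock: 16.18
eef_pos: [531.6, 221.9, 237.6]
tool_rot: [0.707, -0.0, 0.708, -0.0]
contact_force: [-0.3, -0.5, 0.1]
opening: 50.3
```

Run:
```python
from h import *
print(bot.get_obs()['eef_pos'],bot.get_obs()['contact_force'])
d=snap('wrist','w7');W=cloud(d);m=(W[...,2]>186)&(W[...,2]<196)&(W[...,1]>180)&(W[...,0]<620)
n,l,s,c=cv2.connectedComponentsWithStats(m.astype(np.uint8))
for i in range(1,n):
    if s[i,4]>100: w=W[l==i]; print(s[i],w.mean(0).round(1),np.round(cv2.minEnclosingCircle(w[:,:2].astype(np.float32)),1) if 0 else cv2.minEnclosingCircle(w[:,:2].astype(np.float32)))
```

```text
[531.55525864 221.94024387 237.58663978] [-0.29237754 -0.50268203  0.0792939 ]
[ 465  215   58   54 2417] [516.4 321.6 189.7] ((517.1165161132812, 322.4236755371094), 16.083160400390625)
[ 296  240   55   52 2201] [531.  225.7 189.8] ((531.9712524414062, 225.7668914794922), 15.912348747253418)
```

View pics/w7.png

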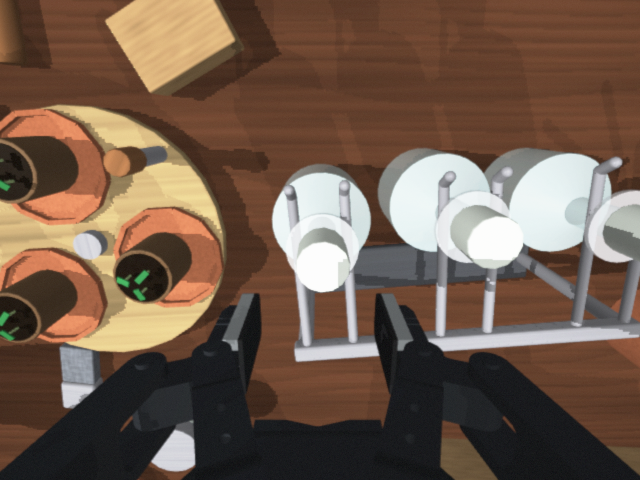

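Call:
{"method": "send_rows", "body": {"deltas": [{"x": 0,"y": 0.002,"z": -0.03,"rx": 0,"ry": 0,"rz": 0,"hand": 0.05},{"x": 0,"y": 0.002,"z": -0.06,"rx": 0,"ry": 0,"rz": 0,"hand": 0.05},{"x": 0,"y": 0.002,"z": -0.073,"rx": 0,"ry": 0,"rz": 0,"hand": 0.05},{"x": 0,"y": 0.002,"z": -0.077,"rx": 0,"ry": 0,"rz": 0,"hand": 0.05},{"x": 0,"y": 0.002,"z": -0.077,"rx": 0,"ry": 0,"rz": 0,"hand": 0.05},{"x": 0,"y": 0.002,"z": -0.077,"rx": 0,"ry": 0,"rz": 0,"hand": 0.026},{"x": 0,"y": 0.002,"z": -0.077,"rx": 0,"ry": 0,"rz": 0,"hand": 0.026},{"x": 0,"y": 0.002,"z": -0.077,"rx": 0,"ry": 0,"rz": 0,"hand": 0.026},{"x": 0,"y": 0.002,"z": -0.077,"rx": 0,"ry": 0,"rz": 0,"hand": 0.026},{"x": 0,"y": 0.002,"z": -0.077,"rx": 0,"ry": 0,"rz": 0,"hand": 0.026},{"x": 0,"y": 0.002,"z": -0.077,"rx": 0,"ry": 0,"rz": 0,"hand": 0.026}]}}

```text
clock: 17.15
eef_pos: [532.6, 225.2, 163.0]
tool_rot: [0.708, -0.0, 0.706, 0.0]
contact_force: [0.2, -2.0, 7.7]
opening: 31.2
```

Call:
{"method": "send_rows", "body": {"deltas": [{"x": 0,"y": 0,"z": 0.01,"rx": 0,"ry": 0,"rz": 0,"hand": 0.026},{"x": 0,"y": 0,"z": 0.02,"rx": 0,"ry": 0,"rz": 0,"hand": 0.026},{"x": 0,"y": 0,"z": 0.02,"rx": 0,"ry": 0,"rz": 0,"hand": 0.026},{"x": -0.02,"y": -0.002,"z": 0.02,"rx": 0,"ry": 0,"rz": 0,"hand": 0.026},{"x": -0.04,"y": -0.003,"z": 0.02,"rx": 0,"ry": 0,"rz": 0,"hand": 0.026},{"x": -0.065,"y": -0.005,"z": 0.02,"rx": 0,"ry": 0,"rz": 0,"hand": 0.026},{"x": -0.09,"y": -0.007,"z": 0.02,"rx": 0,"ry": 0,"rz": 0,"hand": 0.026},{"x": -0.09,"y": -0.007,"z": 0.02,"rx": 0,"ry": 0,"rz": 0,"hand": 0.026},{"x": -0.09,"y": -0.007,"z": 0.05,"rx": 0,"ry": 0,"rz": 0,"hand": 0.026},{"x": -0.09,"y": -0.007,"z": 0.09,"rx": 0,"ry": 0,"rz": 0,"hand": 0.026},{"x": -0.09,"y": -0.007,"z": 0.13,"rx": 0,"ry": 0,"rz": 0,"hand": 0.026},{"x": -0.09,"y": -0.007,"z": 0.17,"rx": 0,"ry": 0,"rz": 0,"hand": 0.026},{"x": -0.09,"y": -0.007,"z": 0.19,"rx": 0,"ry": 0,"rz": 0,"hand": 0.026},{"x": -0.09,"y": -0.007,"z": 0.19,"rx": 0,"ry": 0,"rz": 0,"hand": 0.026},{"x": -0.09,"y": -0.007,"z": 0.19,"rx": 0,"ry": 0,"rz": 0,"hand": 0.026}]}}

```text
clock: 18.4
eef_pos: [442.4, 218.5, 353.0]
tool_rot: [0.708, 0.0, 0.706, 0.001]
contact_force: [0.7, -1.1, -1.1]
opening: 30.8
```

Run:
```python
from h import *
o=bot.get_obs();print(o['eef_pos'],o['contact_force'],o['joint_pos'].round(2),o['opening'])
d=snap('wrist','w8');snap('side','s8');d=snap('top','t8');pots(d,82,95)
```

```text
[442.36453602 218.45353352 353.02794356] [ 0.7437475  -1.08324718 -1.12305573] [ 0.46  0.04  1.75  0.    1.35 -1.12] 30.75346600735997
[335 220  23  23 373] [627.7 -63.4  87.4] [627.8 -63.5] 26.4
[286 240  24  24 385] [583.2  46.9  87.5] [583.1  46.8] 26.8
[323 280  24  24 397] [492.2 -34.9  87.2] [492.1 -34.7] 26.6
```

View pics/s8.png

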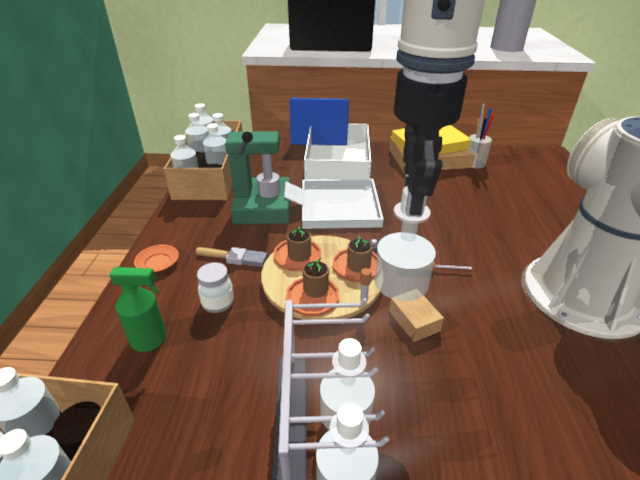

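Call:
{"method": "send_rows", "body": {"deltas": [{"x": 0.02,"y": -0.03,"z": 0,"rx": 0,"ry": 0,"rz": 0,"hand": 0.026},{"x": 0.042,"y": -0.062,"z": 0,"rx": 0,"ry": 0,"rz": 0,"hand": 0.026},{"x": 0.064,"y": -0.095,"z": 0,"rx": 0,"ry": 0,"rz": 0,"hand": 0.026},{"x": 0.086,"y": -0.128,"z": 0,"rx": 0,"ry": 0,"rz": 0,"hand": 0.026},{"x": 0.108,"y": -0.161,"z": 0,"rx": 0,"ry": 0,"rz": 0,"hand": 0.026},{"x": 0.13,"y": -0.194,"z": 0,"rx": 0,"ry": 0,"rz": 0,"hand": 0.026},{"x": 0.152,"y": -0.227,"z": 0,"rx": 0,"ry": 0,"rz": 0,"hand": 0.026},{"x": 0.172,"y": -0.257,"z": 0,"rx": 0,"ry": 0,"rz": 0,"hand": 0.026},{"x": 0.184,"y": -0.275,"z": 0,"rx": 0,"ry": 0,"rz": 0,"hand": 0.026},{"x": 0.188,"y": -0.281,"z": 0,"rx": 0,"ry": 0,"rz": 0,"hand": 0.026},{"x": 0.188,"y": -0.281,"z": -0.03,"rx": 0,"ry": 0,"rz": 0,"hand": 0.026},{"x": 0.188,"y": -0.281,"z": -0.06,"rx": 0,"ry": 0,"rz": 0,"hand": 0.026},{"x": 0.188,"y": -0.281,"z": -0.08,"rx": 0,"ry": 0,"rz": 0,"hand": 0.026},{"x": 0.188,"y": -0.281,"z": -0.09,"rx": 0,"ry": 0,"rz": 0,"hand": 0.026},{"x": 0.188,"y": -0.281,"z": -0.09,"rx": 0,"ry": 0,"rz": 0,"hand": 0.026},{"x": 0.188,"y": -0.281,"z": -0.09,"rx": 0,"ry": 0,"rz": 0,"hand": 0.026}]}}

```text
clock: 19.88
eef_pos: [629.5, -62.5, 261.5]
tool_rot: [0.707, -0.0, 0.707, 0.0]
contact_force: [0.4, -0.6, -0.7]
opening: 31.0
```

Run:
```python
from h import *
o=bot.get_obs();print(o['eef_pos'],o['contact_force'],o['opening'])
d=snap('wrist','w9');pots(d,82,95)
```

```text
[629.47535757 -62.47483061 261.53166692] [ 0.38158133 -0.60206739 -0.70050407] 31.0468823405796
[ 319    6   68   75 3588] [491.8 -34.1  86.8] [491.5 -33.8] 27.1
[469  15  21  32 211] [485.7  62.3  88.3] [482.9  68.5] 10.7
[ 411  128   63   63 2728] [581.5  46.2  86.7] [582.9  47.5] 27.3
```

View pics/w9.png

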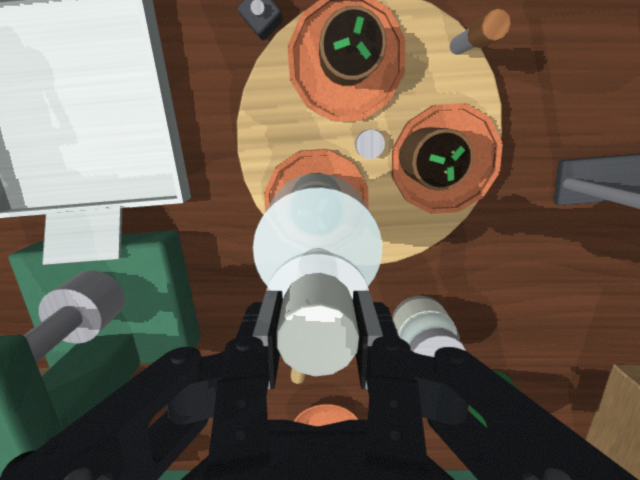

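Call:
{"method": "send_rows", "body": {"deltas": [{"x": 0,"y": 0,"z": -0.03,"rx": 0,"ry": 0,"rz": 0,"hand": 0.026},{"x": 0,"y": 0,"z": -0.06,"rx": 0,"ry": 0,"rz": 0,"hand": 0.026},{"x": 0,"y": 0,"z": -0.08,"rx": 0,"ry": 0,"rz": 0,"hand": 0.026},{"x": 0,"y": 0,"z": -0.09,"rx": 0,"ry": 0,"rz": 0,"hand": 0.026},{"x": 0,"y": 0,"z": -0.094,"rx": 0,"ry": 0,"rz": 0,"hand": 0.026},{"x": 0,"y": 0,"z": -0.096,"rx": 0,"ry": 0,"rz": 0,"hand": 0.026},{"x": 0,"y": 0,"z": -0.097,"rx": 0,"ry": 0,"rz": 0,"hand": 0.026},{"x": 0,"y": 0,"z": -0.097,"rx": 0,"ry": 0,"rz": 0,"hand": 0.026}]}}

```text
clock: 20.6
eef_pos: [630.7, -63.0, 166.2]
tool_rot: [0.708, -0.0, 0.706, 0.0]
contact_force: [0.5, -0.4, -0.9]
opening: 30.4
```

Still hanging, so I'll go a bit lower.

Call:
{"method": "send_rows", "body": {"deltas": [{"x": 0,"y": 0,"z": -0.001,"rx": 0,"ry": 0,"rz": 0,"hand": 0.026},{"x": 0,"y": 0,"z": -0.002,"rx": 0,"ry": 0,"rz": 0,"hand": 0.026},{"x": 0,"y": 0,"z": -0.002,"rx": 0,"ry": 0,"rz": 0,"hand": 0.026},{"x": 0,"y": 0,"z": -0.002,"rx": 0,"ry": 0,"rz": 0,"hand": 0.026}]}}

```text
clock: 20.93
eef_pos: [630.5, -63.1, 164.0]
tool_rot: [0.708, -0.0, 0.706, 0.0]
contact_force: [-0.6, 0.4, 5.8]
opening: 31.1
```

Call:
{"method": "send_rows", "body": {"deltas": [{"x": 0,"y": 0,"z": 0,"rx": 0,"ry": 0,"rz": 0,"hand": 0.04},{"x": 0,"y": 0,"z": 0,"rx": 0,"ry": 0,"rz": 0,"hand": 0.05},{"x": 0,"y": 0,"z": 0,"rx": 0,"ry": 0,"rz": 0,"hand": 0.05},{"x": 0,"y": 0,"z": 0,"rx": 0,"ry": 0,"rz": 0,"hand": 0.05},{"x": 0,"y": 0,"z": 0.02,"rx": 0,"ry": 0,"rz": 0,"hand": 0.05},{"x": 0,"y": 0,"z": 0.05,"rx": 0,"ry": 0,"rz": 0,"hand": 0.05},{"x": 0,"y": 0,"z": 0.08,"rx": 0,"ry": 0,"rz": 0,"hand": 0.05},{"x": -0.005,"y": 0.016,"z": 0.09,"rx": 0,"ry": 0,"rz": 0,"hand": 0.05},{"x": -0.113,"y": 0.384,"z": 0.09,"rx": 0,"ry": 0,"rz": 0,"hand": 0.05},{"x": -0.113,"y": 0.384,"z": 0.09,"rx": 0,"ry": 0,"rz": 0,"hand": 0.05},{"x": -0.113,"y": 0.384,"z": 0.09,"rx": 0,"ry": 0,"rz": 0,"hand": 0.05},{"x": -0.113,"y": 0.384,"z": 0.09,"rx": 0,"ry": 0,"rz": 0,"hand": 0.05},{"x": -0.113,"y": 0.384,"z": 0.09,"rx": 0,"ry": 0,"rz": 0,"hand": 0.05},{"x": -0.113,"y": 0.384,"z": 0.09,"rx": 0,"ry": 0,"rz": 0,"hand": 0.05},{"x": -0.113,"y": 0.384,"z": 0.09,"rx": 0,"ry": 0,"rz": 0,"hand": 0.05},{"x": -0.113,"y": 0.384,"z": 0.09,"rx": 0,"ry": 0,"rz": 0,"hand": 0.05},{"x": -0.113,"y": 0.384,"z": 0.09,"rx": 0,"ry": 0,"rz": 0,"hand": 0.05},{"x": -0.113,"y": 0.384,"z": 0.09,"rx": 0,"ry": 0,"rz": 0,"hand": 0.05},{"x": -0.113,"y": 0.384,"z": 0.075,"rx": 0,"ry": 0,"rz": 0,"hand": 0.05},{"x": -0.113,"y": 0.384,"z": 0.075,"rx": 0,"ry": 0,"rz": 0,"hand": 0.05}]}}

```text
clock: 22.6
eef_pos: [514.7, 321.6, 235.2]
tool_rot: [0.706, -0.002, 0.708, 0.0]
contact_force: [-0.1, -1.1, -0.1]
opening: 50.2
```

```bash
cat >> h.py <<'E'
def caps(d,zl=186,zh=198):
    W=cloud(d);m=(W[...,2]>zl)&(W[...,2]<zh)&(W[...,0]<690)&(W[...,0]>380)&(W[...,1]<470)&(W[...,1]>-200)
    n,l,s,c=cv2.connectedComponentsWithStats(m.astype(np.uint8))
    for i in range(1,n):
        if s[i,4]>100: w=W[l==i]; k=cv2.minEnclosingCircle(w[:,:2].astype(np.float32)); print('cap',s[i],w.mean(0).round(1),np.round(k[0],1),round(k[1],1))
E
python3 - <<'E'
from h import *
o=bot.get_obs();print(o['eef_pos'],o['contact_force'],o['opening'])
d=snap('wrist','w10');caps(d);d=snap('top','t10');caps(d);pots(d,82,95);snap('side','s10')
E
```

```text
[514.74877691 321.58941726 235.2249712 ] [-0.06732925 -1.14477571 -0.10070127] 50.18206043281825
cap [ 291  244   55   53 2242] [516.1 322.8 189.8] [517.1 322.9] 16.2
cap [ 460  245   59   53 2303] [516.  420.  189.7] [516.8 421.1] 16.3
cap [341 218  15  15 178] [630.5 -63.1 191.7] [630.3 -63.4] 16.0
[286 240  24  24 391] [583.2  47.   87.3] [583.3  46.9] 26.9
[323 280  24  24 397] [492.2 -34.7  87.3] [492.3 -34.7] 26.6
```

View pics/t10.png

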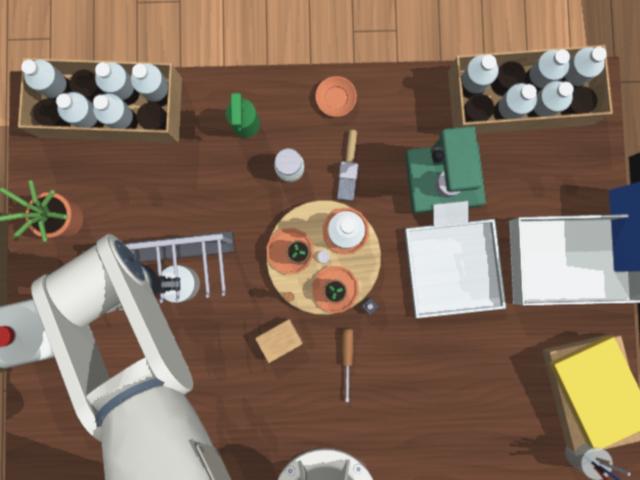

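View pics/s10.png

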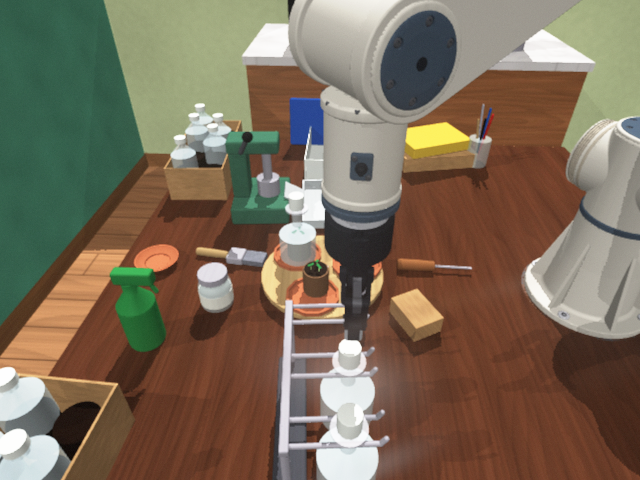

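Call:
{"method": "send_rows", "body": {"deltas": [{"x": 0,"y": 0.001,"z": -0.03,"rx": 0,"ry": 0,"rz": 0,"hand": 0.05},{"x": 0,"y": 0.001,"z": -0.06,"rx": 0,"ry": 0,"rz": 0,"hand": 0.05},{"x": 0,"y": 0.001,"z": -0.072,"rx": 0,"ry": 0,"rz": 0,"hand": 0.05},{"x": 0,"y": 0.001,"z": -0.076,"rx": 0,"ry": 0,"rz": 0,"hand": 0.05},{"x": 0,"y": 0.001,"z": -0.076,"rx": 0,"ry": 0,"rz": 0,"hand": 0.05},{"x": 0,"y": 0.001,"z": -0.076,"rx": 0,"ry": 0,"rz": 0,"hand": 0.026},{"x": 0,"y": 0.001,"z": -0.076,"rx": 0,"ry": 0,"rz": 0,"hand": 0.026},{"x": 0,"y": 0.001,"z": -0.076,"rx": 0,"ry": 0,"rz": 0,"hand": 0.026},{"x": 0,"y": 0.001,"z": -0.076,"rx": 0,"ry": 0,"rz": 0,"hand": 0.026},{"x": 0,"y": 0.001,"z": -0.076,"rx": 0,"ry": 0,"rz": 0,"hand": 0.026},{"x": 0,"y": 0.001,"z": -0.076,"rx": 0,"ry": 0,"rz": 0,"hand": 0.026}]}}

```text
clock: 23.67
eef_pos: [517.8, 322.6, 163.5]
tool_rot: [0.708, 0.0, 0.706, 0.001]
contact_force: [0.1, -0.6, 6.3]
opening: 30.8
```

Call:
{"method": "send_rows", "body": {"deltas": [{"x": 0,"y": 0,"z": 0.01,"rx": 0,"ry": 0,"rz": 0,"hand": 0.026},{"x": 0,"y": 0,"z": 0.02,"rx": 0,"ry": 0,"rz": 0,"hand": 0.026},{"x": 0,"y": 0,"z": 0.02,"rx": 0,"ry": 0,"rz": 0,"hand": 0.026},{"x": -0.02,"y": -0.002,"z": 0.02,"rx": 0,"ry": 0,"rz": 0,"hand": 0.026},{"x": -0.04,"y": -0.003,"z": 0.02,"rx": 0,"ry": 0,"rz": 0,"hand": 0.026},{"x": -0.065,"y": -0.005,"z": 0.02,"rx": 0,"ry": 0,"rz": 0,"hand": 0.026},{"x": -0.09,"y": -0.007,"z": 0.02,"rx": 0,"ry": 0,"rz": 0,"hand": 0.026},{"x": -0.09,"y": -0.007,"z": 0.02,"rx": 0,"ry": 0,"rz": 0,"hand": 0.026},{"x": -0.09,"y": -0.007,"z": 0.05,"rx": 0,"ry": 0,"rz": 0,"hand": 0.026},{"x": -0.09,"y": -0.007,"z": 0.09,"rx": 0,"ry": 0,"rz": 0,"hand": 0.026},{"x": -0.09,"y": -0.007,"z": 0.13,"rx": 0,"ry": 0,"rz": 0,"hand": 0.026},{"x": -0.09,"y": -0.007,"z": 0.17,"rx": 0,"ry": 0,"rz": 0,"hand": 0.026},{"x": -0.09,"y": -0.007,"z": 0.19,"rx": 0,"ry": 0,"rz": 0,"hand": 0.026},{"x": -0.09,"y": -0.007,"z": 0.19,"rx": 0,"ry": 0,"rz": 0,"hand": 0.026},{"x": -0.09,"y": -0.007,"z": 0.19,"rx": 0,"ry": 0,"rz": 0,"hand": 0.026}]}}

```text
clock: 24.92
eef_pos: [427.4, 315.4, 353.1]
tool_rot: [0.708, 0.0, 0.706, 0.001]
contact_force: [0.0, -0.5, -1.5]
opening: 30.5
```

Run:
```python
from h import *
o=bot.get_obs();print(o['eef_pos'],o['contact_force'],o['opening'])
d=snap('top','t11');caps(d);pots(d,82,95)
```

```text
[427.36143271 315.44849078 353.13706034] [ 0.02367057 -0.52442423 -1.46871615] 30.465111108034503
cap [341 218  15  15 176] [630.6 -63.3 191.6] [630.6 -62.8] 15.8
cap [110 278  16  15 177] [517.4 418.9 190.3] [517.3 419.3] 16.7
[286 240  24  24 393] [582.8  46.6  87.2] [583.2  46.7] 26.8
[323 280  24  24 392] [492.3 -34.9  87.5] [492.1 -34.5] 26.7
```

Call:
{"method": "send_rows", "body": {"deltas": [{"x": 0.004,"y": -0.02,"z": 0,"rx": 0,"ry": 0,"rz": 0,"hand": 0.026},{"x": 0.011,"y": -0.058,"z": 0,"rx": 0,"ry": 0,"rz": 0,"hand": 0.026},{"x": 0.018,"y": -0.098,"z": 0,"rx": 0,"ry": 0,"rz": 0,"hand": 0.026},{"x": 0.026,"y": -0.138,"z": 0,"rx": 0,"ry": 0,"rz": 0,"hand": 0.026},{"x": 0.034,"y": -0.178,"z": 0,"rx": 0,"ry": 0,"rz": 0,"hand": 0.026},{"x": 0.042,"y": -0.218,"z": 0,"rx": 0,"ry": 0,"rz": 0,"hand": 0.026},{"x": 0.049,"y": -0.258,"z": 0,"rx": 0,"ry": 0,"rz": 0,"hand": 0.026},{"x": 0.056,"y": -0.295,"z": 0,"rx": 0,"ry": 0,"rz": 0,"hand": 0.026},{"x": 0.062,"y": -0.328,"z": 0,"rx": 0,"ry": 0,"rz": 0,"hand": 0.026},{"x": 0.066,"y": -0.346,"z": 0,"rx": 0,"ry": 0,"rz": 0,"hand": 0.026},{"x": 0.067,"y": -0.35,"z": 0,"rx": 0,"ry": 0,"rz": 0,"hand": 0.026},{"x": 0.067,"y": -0.35,"z": -0.03,"rx": 0,"ry": 0,"rz": 0,"hand": 0.026},{"x": 0.067,"y": -0.35,"z": -0.06,"rx": 0,"ry": 0,"rz": 0,"hand": 0.026},{"x": 0.067,"y": -0.35,"z": -0.08,"rx": 0,"ry": 0,"rz": 0,"hand": 0.026},{"x": 0.067,"y": -0.35,"z": -0.09,"rx": 0,"ry": 0,"rz": 0,"hand": 0.026},{"x": 0.067,"y": -0.35,"z": -0.09,"rx": 0,"ry": 0,"rz": 0,"hand": 0.026},{"x": 0.067,"y": -0.35,"z": -0.09,"rx": 0,"ry": 0,"rz": 0,"hand": 0.026}]}}

```text
clock: 26.38
eef_pos: [493.5, -34.4, 261.5]
tool_rot: [0.707, -0.0, 0.708, 0.0]
contact_force: [0.3, -0.2, -0.2]
opening: 30.8
```

Run:
```python
from h import *
o=bot.get_obs();print(o['eef_pos'],o['contact_force'],o['opening'])
d=snap('wrist','w12')
```

```text
[493.53572648 -34.40192443 261.48533459] [ 0.28798082 -0.24785412 -0.21834949] 30.819739798189108
```

View pics/w12.png

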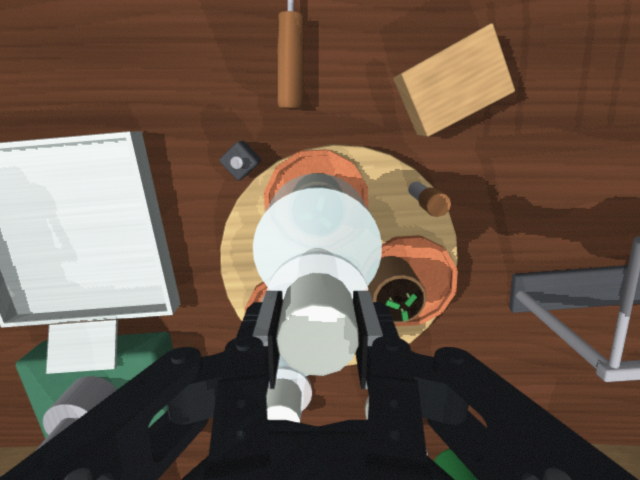

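Call:
{"method": "send_rows", "body": {"deltas": [{"x": 0,"y": 0,"z": -0.03,"rx": 0,"ry": 0,"rz": 0,"hand": 0.026},{"x": 0,"y": 0,"z": -0.06,"rx": 0,"ry": 0,"rz": 0,"hand": 0.026},{"x": 0,"y": 0,"z": -0.08,"rx": 0,"ry": 0,"rz": 0,"hand": 0.026},{"x": 0,"y": 0,"z": -0.09,"rx": 0,"ry": 0,"rz": 0,"hand": 0.026},{"x": 0,"y": 0,"z": -0.094,"rx": 0,"ry": 0,"rz": 0,"hand": 0.026},{"x": 0,"y": 0,"z": -0.096,"rx": 0,"ry": 0,"rz": 0,"hand": 0.026},{"x": 0,"y": 0,"z": -0.097,"rx": 0,"ry": 0,"rz": 0,"hand": 0.026},{"x": 0,"y": 0,"z": -0.098,"rx": 0,"ry": 0,"rz": 0,"hand": 0.026},{"x": 0,"y": 0,"z": -0.098,"rx": 0,"ry": 0,"rz": 0,"hand": 0.026},{"x": 0,"y": 0,"z": -0.098,"rx": 0,"ry": 0,"rz": 0,"hand": 0.026}]}}

```text
clock: 27.27
eef_pos: [494.4, -35.0, 164.6]
tool_rot: [0.708, -0.0, 0.707, 0.0]
contact_force: [-0.2, 0.2, 2.4]
opening: 31.0
```

Call:
{"method": "send_rows", "body": {"deltas": [{"x": 0,"y": 0,"z": 0,"rx": 0,"ry": 0,"rz": 0,"hand": 0.04},{"x": 0,"y": 0,"z": 0,"rx": 0,"ry": 0,"rz": 0,"hand": 0.05},{"x": 0,"y": 0,"z": 0,"rx": 0,"ry": 0,"rz": 0,"hand": 0.05},{"x": 0,"y": 0,"z": 0,"rx": 0,"ry": 0,"rz": 0,"hand": 0.05},{"x": 0,"y": 0,"z": 0.02,"rx": 0,"ry": 0,"rz": 0,"hand": 0.05},{"x": 0,"y": 0,"z": 0.05,"rx": 0,"ry": 0,"rz": 0,"hand": 0.05},{"x": 0,"y": 0,"z": 0.08,"rx": 0,"ry": 0,"rz": 0,"hand": 0.05},{"x": 0.025,"y": 0.023,"z": 0.08,"rx": 0,"ry": 0,"rz": 0,"hand": 0.06},{"x": 0.05,"y": 0.046,"z": 0.08,"rx": 0,"ry": 0,"rz": 0,"hand": 0.068},{"x": 0.075,"y": 0.069,"z": 0.08,"rx": 0,"ry": 0,"rz": 0,"hand": 0.068},{"x": 0.089,"y": 0.082,"z": 0.08,"rx": 0,"ry": 0,"rz": 0,"hand": 0.068},{"x": 0.089,"y": 0.082,"z": 0.05,"rx": 0,"ry": 0,"rz": 0,"hand": 0.068},{"x": 0.089,"y": 0.082,"z": 0.02,"rx": 0,"ry": 0,"rz": 0,"hand": 0.068},{"x": 0.089,"y": 0.082,"z": -0.01,"rx": 0,"ry": 0,"rz": 0,"hand": 0.068},{"x": 0.089,"y": 0.082,"z": -0.01,"rx": 0,"ry": 0,"rz": 0,"hand": 0.068},{"x": 0.089,"y": 0.082,"z": -0.01,"rx": 0,"ry": 0,"rz": 0,"hand": 0.068}]}}

```text
clock: 28.6
eef_pos: [581.6, 47.0, 152.7]
tool_rot: [0.706, -0.0, 0.708, 0.0]
contact_force: [-0.2, 0.1, 0.8]
opening: 67.8
```

Run:
```python
from h import *
o=bot.get_obs();print(o['eef_pos'],o['contact_force'],o['opening'])
d=snap('wrist','w13');pots(d,82,95);d=snap('top','t13');pots(d,82,95);caps(d)
```

```text
[581.58752444  46.98666746 152.70786913] [-0.15444669  0.06346137  0.76165079] 67.8140767724278
[ 111   18  133  165 2090] [492.9 -13.2  92.6] [493.8 -34.6] 41.3
[ 275  214   86   81 4828] [580.1  47.9  86.7] [582.5  47.9] 26.9
[  83  263  130   90 1688] [600.  -52.9  90.6] [629.  -62.4] 41.3
cap [341 218  15  15 175] [630.4 -63.3 191.5] [630.3 -63.7] 15.9
cap [110 278  15  15 174] [517.5 418.9 190.5] [517.3 419.5] 16.0
cap [332 284  12  15 142] [494.7 -38.2 191.3] [494.7 -35.6] 15.6
```

View pics/w13.png

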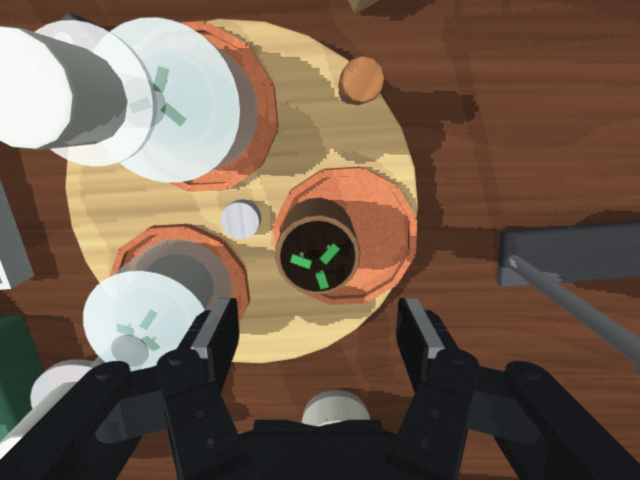

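Call:
{"method": "send_rows", "body": {"deltas": [{"x": 0,"y": 0,"z": -0.03,"rx": 0,"ry": 0,"rz": 0,"hand": 0.068},{"x": 0,"y": 0,"z": -0.06,"rx": 0,"ry": 0,"rz": 0,"hand": 0.068},{"x": 0,"y": 0,"z": -0.085,"rx": 0,"ry": 0,"rz": 0,"hand": 0.068},{"x": 0,"y": 0,"z": -0.098,"rx": 0,"ry": 0,"rz": 0,"hand": 0.068},{"x": 0,"y": 0,"z": -0.103,"rx": 0,"ry": 0,"rz": 0,"hand": 0.068},{"x": 0,"y": 0,"z": -0.103,"rx": 0,"ry": 0,"rz": 0,"hand": 0.068},{"x": 0,"y": 0,"z": -0.103,"rx": 0,"ry": 0,"rz": 0,"hand": 0.048},{"x": 0,"y": 0,"z": -0.103,"rx": 0,"ry": 0,"rz": 0,"hand": 0.048},{"x": 0,"y": 0,"z": -0.103,"rx": 0,"ry": 0,"rz": 0,"hand": 0.048},{"x": 0,"y": 0,"z": -0.103,"rx": 0,"ry": 0,"rz": 0,"hand": 0.048},{"x": 0,"y": 0,"z": -0.103,"rx": 0,"ry": 0,"rz": 0,"hand": 0.048},{"x": 0,"y": 0,"z": -0.103,"rx": 0,"ry": 0,"rz": 0,"hand": 0.048}]}}

```text
clock: 29.7
eef_pos: [584.2, 47.2, 52.7]
tool_rot: [0.708, -0.0, 0.706, 0.0]
contact_force: [-1.2, -0.1, 7.1]
opening: 53.1
```

Call:
{"method": "send_rows", "body": {"deltas": [{"x": 0,"y": 0,"z": 0.006,"rx": 0,"ry": 0,"rz": 0,"hand": 0.048},{"x": 0,"y": 0,"z": 0.012,"rx": 0,"ry": 0,"rz": 0,"hand": 0.048},{"x": 0.002,"y": 0.008,"z": 0.012,"rx": 0,"ry": 0,"rz": 0,"hand": 0.048},{"x": 0.003,"y": 0.016,"z": 0.012,"rx": 0,"ry": 0,"rz": 0,"hand": 0.048},{"x": 0.003,"y": 0.022,"z": 0.012,"rx": 0,"ry": 0,"rz": 0,"hand": 0.048},{"x": 0.003,"y": 0.022,"z": 0.008,"rx": 0,"ry": 0,"rz": 0,"hand": 0.048},{"x": 0.003,"y": 0.022,"z": 0.003,"rx": 0,"ry": 0,"rz": 0,"hand": 0.048},{"x": 0.003,"y": 0.022,"z": 0,"rx": 0,"ry": 0,"rz": 0,"hand": 0.048},{"x": 0.003,"y": 0.022,"z": 0,"rx": 0,"ry": 0,"rz": 0,"hand": 0.048},{"x": 0.003,"y": 0.022,"z": 0,"rx": 0,"ry": 0,"rz": 0,"hand": 0.048},{"x": 0.003,"y": 0.022,"z": 0,"rx": 0,"ry": 0,"rz": 0,"hand": 0.06},{"x": 0.003,"y": 0.022,"z": 0,"rx": 0,"ry": 0,"rz": 0,"hand": 0.068},{"x": 0.003,"y": 0.022,"z": 0,"rx": 0,"ry": 0,"rz": 0,"hand": 0.068},{"x": 0.003,"y": 0.022,"z": 0.02,"rx": 0,"ry": 0,"rz": 0,"hand": 0.068},{"x": 0.003,"y": 0.022,"z": 0.06,"rx": 0,"ry": 0,"rz": 0,"hand": 0.068},{"x": 0.003,"y": 0.022,"z": 0.1,"rx": 0,"ry": 0,"rz": 0,"hand": 0.068},{"x": 0.003,"y": 0.022,"z": 0.14,"rx": 0,"ry": 0,"rz": 0,"hand": 0.068},{"x": 0.003,"y": 0.022,"z": 0.18,"rx": 0,"ry": 0,"rz": 0,"hand": 0.05},{"x": 0.003,"y": 0.022,"z": 0.19,"rx": 0,"ry": 0,"rz": 0,"hand": 0.05}]}}

```text
clock: 31.28
eef_pos: [588.3, 69.3, 246.8]
tool_rot: [0.71, 0.0, 0.704, 0.0]
contact_force: [1.5, 0.3, -0.2]
opening: 50.0
```

Run:
```python
from h import *
o=bot.get_obs();print(o['eef_pos'],o['contact_force'],o['opening'])
d=snap('wrist','w14');pots(d,84,90)
```

```text
[588.30668082  69.28329666 246.79115586] [ 1.5474433   0.29454398 -0.20210034] 49.953905169308214
[ 287  182   62   59 2552] [584.4  70.4  86.7] [585.8  70.4] 26.9
[149 214  68  59 230] [604.6 -38.5  86.9] [616.7 -51.1] 37.0
```

View pics/w14.png

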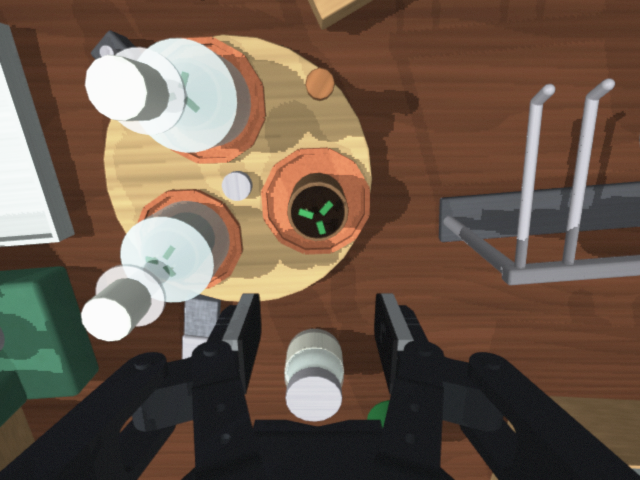

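Call:
{"method": "send_rows", "body": {"deltas": [{"x": -0.07,"y": 0.351,"z": 0,"rx": 0,"ry": 0,"rz": 0,"hand": 0.05},{"x": -0.07,"y": 0.351,"z": 0,"rx": 0,"ry": 0,"rz": 0,"hand": 0.05},{"x": -0.07,"y": 0.351,"z": 0,"rx": 0,"ry": 0,"rz": 0,"hand": 0.05},{"x": -0.07,"y": 0.351,"z": 0,"rx": 0,"ry": 0,"rz": 0,"hand": 0.05},{"x": -0.07,"y": 0.351,"z": 0,"rx": 0,"ry": 0,"rz": 0,"hand": 0.05},{"x": -0.07,"y": 0.351,"z": 0,"rx": 0,"ry": 0,"rz": 0,"hand": 0.05},{"x": -0.07,"y": 0.351,"z": 0,"rx": 0,"ry": 0,"rz": 0,"hand": 0.05},{"x": -0.07,"y": 0.351,"z": 0,"rx": 0,"ry": 0,"rz": 0,"hand": 0.05},{"x": -0.07,"y": 0.351,"z": 0,"rx": 0,"ry": 0,"rz": 0,"hand": 0.05},{"x": -0.07,"y": 0.351,"z": 0,"rx": 0,"ry": 0,"rz": 0,"hand": 0.05},{"x": -0.07,"y": 0.351,"z": 0,"rx": 0,"ry": 0,"rz": 0,"hand": 0.05},{"x": -0.07,"y": 0.351,"z": 0,"rx": 0,"ry": 0,"rz": 0,"hand": 0.05},{"x": -0.07,"y": 0.351,"z": 0,"rx": 0,"ry": 0,"rz": 0,"hand": 0.05}]}}

```text
clock: 32.42
eef_pos: [515.8, 418.7, 239.8]
tool_rot: [0.707, -0.0, 0.707, -0.001]
contact_force: [0.4, -0.4, -0.1]
opening: 49.8
```

Run:
```python
from h import *
o=bot.get_obs();print(o['eef_pos'],o['contact_force'],o['opening'])
d=snap('wrist','w15');caps(d)
```

```text
[515.76391988 418.67730369 239.80300678] [ 0.42284544 -0.37888254 -0.08731099] 49.785159712583656
cap [ 294  239   54   53 2167] [515.9 421.2 189.8] [517. 421.] 16.1
```

Call:
{"method": "send_rows", "body": {"deltas": [{"x": 0.001,"y": 0.002,"z": -0.03,"rx": 0,"ry": 0,"rz": 0,"hand": 0.05},{"x": 0.001,"y": 0.002,"z": -0.06,"rx": 0,"ry": 0,"rz": 0,"hand": 0.05},{"x": 0.001,"y": 0.002,"z": -0.073,"rx": 0,"ry": 0,"rz": 0,"hand": 0.05},{"x": 0.001,"y": 0.002,"z": -0.078,"rx": 0,"ry": 0,"rz": 0,"hand": 0.05},{"x": 0.001,"y": 0.002,"z": -0.078,"rx": 0,"ry": 0,"rz": 0,"hand": 0.05},{"x": 0.001,"y": 0.002,"z": -0.078,"rx": 0,"ry": 0,"rz": 0,"hand": 0.026},{"x": 0.001,"y": 0.002,"z": -0.078,"rx": 0,"ry": 0,"rz": 0,"hand": 0.026},{"x": 0.001,"y": 0.002,"z": -0.078,"rx": 0,"ry": 0,"rz": 0,"hand": 0.026},{"x": 0.001,"y": 0.002,"z": -0.078,"rx": 0,"ry": 0,"rz": 0,"hand": 0.026},{"x": 0.001,"y": 0.002,"z": -0.078,"rx": 0,"ry": 0,"rz": 0,"hand": 0.026},{"x": 0.001,"y": 0.002,"z": -0.078,"rx": 0,"ry": 0,"rz": 0,"hand": 0.026}]}}

```text
clock: 33.38
eef_pos: [517.6, 422.7, 164.5]
tool_rot: [0.708, 0.0, 0.706, 0.001]
contact_force: [0.2, 0.2, 6.0]
opening: 30.8
```

Call:
{"method": "send_rows", "body": {"deltas": [{"x": 0,"y": 0,"z": 0.01,"rx": 0,"ry": 0,"rz": 0,"hand": 0.026},{"x": 0,"y": 0,"z": 0.02,"rx": 0,"ry": 0,"rz": 0,"hand": 0.026},{"x": 0,"y": 0,"z": 0.02,"rx": 0,"ry": 0,"rz": 0,"hand": 0.026},{"x": -0.02,"y": -0.002,"z": 0.02,"rx": 0,"ry": 0,"rz": 0,"hand": 0.026},{"x": -0.04,"y": -0.003,"z": 0.02,"rx": 0,"ry": 0,"rz": 0,"hand": 0.026},{"x": -0.065,"y": -0.005,"z": 0.02,"rx": 0,"ry": 0,"rz": 0,"hand": 0.026},{"x": -0.09,"y": -0.007,"z": 0.02,"rx": 0,"ry": 0,"rz": 0,"hand": 0.026},{"x": -0.09,"y": -0.007,"z": 0.02,"rx": 0,"ry": 0,"rz": 0,"hand": 0.026},{"x": -0.09,"y": -0.007,"z": 0.05,"rx": 0,"ry": 0,"rz": 0,"hand": 0.026},{"x": -0.09,"y": -0.007,"z": 0.09,"rx": 0,"ry": 0,"rz": 0,"hand": 0.026},{"x": -0.09,"y": -0.007,"z": 0.13,"rx": 0,"ry": 0,"rz": 0,"hand": 0.026},{"x": -0.09,"y": -0.007,"z": 0.17,"rx": 0,"ry": 0,"rz": 0,"hand": 0.026},{"x": -0.09,"y": -0.007,"z": 0.19,"rx": 0,"ry": 0,"rz": 0,"hand": 0.026},{"x": -0.09,"y": -0.007,"z": 0.19,"rx": 0,"ry": 0,"rz": 0,"hand": 0.026},{"x": -0.09,"y": -0.007,"z": 0.19,"rx": 0,"ry": 0,"rz": 0,"hand": 0.026}]}}

```text
clock: 34.63
eef_pos: [427.3, 415.5, 354.2]
tool_rot: [0.708, 0.001, 0.706, 0.001]
contact_force: [0.1, -0.3, -1.9]
opening: 30.9
```

Run:
```python
from h import *
o=bot.get_obs();print(o['eef_pos'],o['contact_force'],o['opening'])
d=snap('top','t16');caps(d);pots(d,82,95)
```

```text
[427.28644638 415.51355184 354.22226539] [ 0.09092182 -0.29536592 -1.86888345] 30.88067097504739
cap [341 219  15  15 178] [629.5 -64.2 191.3] [629.9 -64.1] 15.9
cap [328 284  16  15 182] [494.3 -33.9 191.6] [494.4 -34.1] 15.8
[276 239  24  24 392] [586.3  69.6  87.4] [586.4  69.4] 26.7
```

Call:
{"method": "send_rows", "body": {"deltas": [{"x": 0.009,"y": -0.02,"z": 0,"rx": 0,"ry": 0,"rz": 0,"hand": 0.026},{"x": 0.025,"y": -0.054,"z": 0,"rx": 0,"ry": 0,"rz": 0,"hand": 0.026},{"x": 0.042,"y": -0.09,"z": 0,"rx": 0,"ry": 0,"rz": 0,"hand": 0.026},{"x": 0.059,"y": -0.127,"z": 0,"rx": 0,"ry": 0,"rz": 0,"hand": 0.026},{"x": 0.076,"y": -0.164,"z": 0,"rx": 0,"ry": 0,"rz": 0,"hand": 0.026},{"x": 0.093,"y": -0.201,"z": 0,"rx": 0,"ry": 0,"rz": 0,"hand": 0.026},{"x": 0.11,"y": -0.238,"z": 0,"rx": 0,"ry": 0,"rz": 0,"hand": 0.026},{"x": 0.127,"y": -0.275,"z": 0,"rx": 0,"ry": 0,"rz": 0,"hand": 0.026},{"x": 0.144,"y": -0.312,"z": 0,"rx": 0,"ry": 0,"rz": 0,"hand": 0.026},{"x": 0.155,"y": -0.336,"z": 0,"rx": 0,"ry": 0,"rz": 0,"hand": 0.026},{"x": 0.16,"y": -0.346,"z": 0,"rx": 0,"ry": 0,"rz": 0,"hand": 0.026},{"x": 0.16,"y": -0.346,"z": -0.03,"rx": 0,"ry": 0,"rz": 0,"hand": 0.026},{"x": 0.16,"y": -0.346,"z": -0.06,"rx": 0,"ry": 0,"rz": 0,"hand": 0.026},{"x": 0.16,"y": -0.346,"z": -0.08,"rx": 0,"ry": 0,"rz": 0,"hand": 0.026},{"x": 0.16,"y": -0.346,"z": -0.09,"rx": 0,"ry": 0,"rz": 0,"hand": 0.026},{"x": 0.16,"y": -0.346,"z": -0.09,"rx": 0,"ry": 0,"rz": 0,"hand": 0.026},{"x": 0.16,"y": -0.346,"z": -0.09,"rx": 0,"ry": 0,"rz": 0,"hand": 0.026}]}}

```text
clock: 36.1
eef_pos: [586.4, 69.5, 262.4]
tool_rot: [0.707, -0.0, 0.708, 0.0]
contact_force: [0.8, -0.2, -0.2]
opening: 30.9
```

Run:
```python
from h import *
o=bot.get_obs();print(o['eef_pos'],o['contact_force'],o['opening'])
d=snap('wrist','w17');snap('side','s17')
```

```text
[586.42659722  69.52586494 262.37294312] [ 0.81458528 -0.18701927 -0.23777209] 30.882012358431357
```

View pics/s17.png

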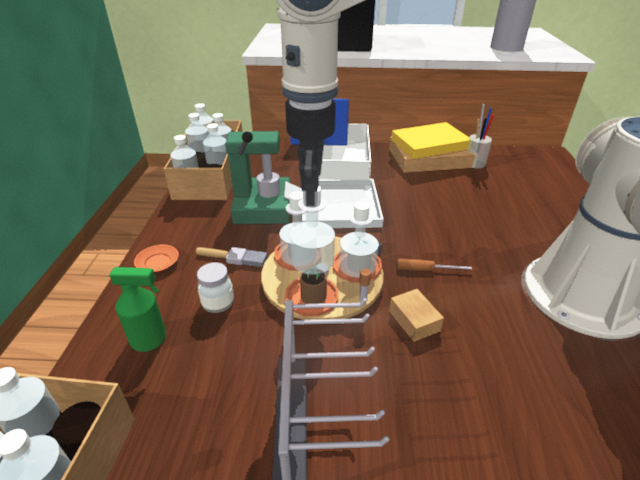

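The cloche hangs right over the last pot, near px (313,270). Lowering it.

Call:
{"method": "send_rows", "body": {"deltas": [{"x": 0,"y": 0,"z": -0.03,"rx": 0,"ry": 0,"rz": 0,"hand": 0.026},{"x": 0,"y": 0,"z": -0.06,"rx": 0,"ry": 0,"rz": 0,"hand": 0.026},{"x": 0,"y": 0,"z": -0.08,"rx": 0,"ry": 0,"rz": 0,"hand": 0.026},{"x": 0,"y": 0,"z": -0.09,"rx": 0,"ry": 0,"rz": 0,"hand": 0.026},{"x": 0,"y": 0,"z": -0.094,"rx": 0,"ry": 0,"rz": 0,"hand": 0.026},{"x": 0,"y": 0,"z": -0.096,"rx": 0,"ry": 0,"rz": 0,"hand": 0.026},{"x": 0,"y": 0,"z": -0.097,"rx": 0,"ry": 0,"rz": 0,"hand": 0.026},{"x": 0,"y": 0,"z": -0.098,"rx": 0,"ry": 0,"rz": 0,"hand": 0.026},{"x": 0,"y": 0,"z": -0.098,"rx": 0,"ry": 0,"rz": 0,"hand": 0.026},{"x": 0,"y": 0,"z": -0.098,"rx": 0,"ry": 0,"rz": 0,"hand": 0.026}]}}

```text
clock: 37.03
eef_pos: [587.2, 69.1, 165.6]
tool_rot: [0.708, -0.0, 0.707, 0.0]
contact_force: [0.1, 0.0, -0.8]
opening: 30.6
```

Call:
{"method": "send_rows", "body": {"deltas": [{"x": 0,"y": 0,"z": -0.001,"rx": 0,"ry": 0,"rz": 0,"hand": 0.026},{"x": 0,"y": 0,"z": -0.001,"rx": 0,"ry": 0,"rz": 0,"hand": 0.026},{"x": 0,"y": 0,"z": -0.001,"rx": 0,"ry": 0,"rz": 0,"hand": 0.026},{"x": 0,"y": 0,"z": -0.001,"rx": 0,"ry": 0,"rz": 0,"hand": 0.04},{"x": 0,"y": 0,"z": -0.001,"rx": 0,"ry": 0,"rz": 0,"hand": 0.05},{"x": 0,"y": 0,"z": -0.001,"rx": 0,"ry": 0,"rz": 0,"hand": 0.05},{"x": 0,"y": 0,"z": -0.001,"rx": 0,"ry": 0,"rz": 0,"hand": 0.05},{"x": 0,"y": 0,"z": 0.02,"rx": 0,"ry": 0,"rz": 0,"hand": 0.05},{"x": 0,"y": 0,"z": 0.06,"rx": 0,"ry": 0,"rz": 0,"hand": 0.05},{"x": 0,"y": 0,"z": 0.09,"rx": 0,"ry": 0,"rz": 0,"hand": 0.05},{"x": -0.028,"y": 0.028,"z": 0.09,"rx": 0,"ry": 0,"rz": 0,"hand": 0.05},{"x": -0.06,"y": 0.05,"z": 0.09,"rx": 0,"ry": 0,"rz": 0,"hand": 0.05},{"x": -0.1,"y": 0.06,"z": 0.09,"rx": 0,"ry": 0,"rz": 0,"hand": 0.05},{"x": -0.1,"y": 0.06,"z": 0.09,"rx": 0,"ry": 0,"rz": 0,"hand": 0.05},{"x": -0.1,"y": 0.06,"z": 0.09,"rx": 0,"ry": 0,"rz": 0,"hand": 0.05}]}}

```text
clock: 38.28
eef_pos: [485.0, 129.6, 254.8]
tool_rot: [0.707, -0.001, 0.707, 0.001]
contact_force: [0.3, 0.3, 0.2]
opening: 50.2
```

Run:
```python
from h import *
o=bot.get_obs();print(o['eef_pos'],o['contact_force'],o['opening'])
d=snap('top','t18');caps(d);pots(d,82,95);dw=snap('wrist','w18')
for D in (d,dw):
    W=cloud(D); m=(W[...,2]>99)&(W[...,2]<109)&(np.hypot(W[...,0]-483,W[...,1]-68)<30); w=W[m]
    if len(w)>5: print('handle',len(w),w.mean(0).round(1),cv2.minEnclosingCircle(w[:,:2].astype(np.float32)))
```

```text
[484.98338951 129.62927555 254.84702253] [0.25741253 0.27276743 0.2190494 ] 50.17325079486553
cap [341 219  15  15 172] [629.1 -64.4 191.4] [628.9 -64.3] 15.7
cap [278 240  15  15 174] [587.9  68.9 191.2] [587.5  68.9] 15.7
cap [328 284  15  15 179] [494.2 -33.5 191.7] [494.3 -33.6] 15.6
handle 61 [485.2  69.6 104.7] ((485.08087158203125, 71.20283508300781), 10.65194034576416)
handle 505 [483.3  73.  104.5] ((484.0369567871094, 72.46016693115234), 10.773311614990234)
```

View pics/t18.png

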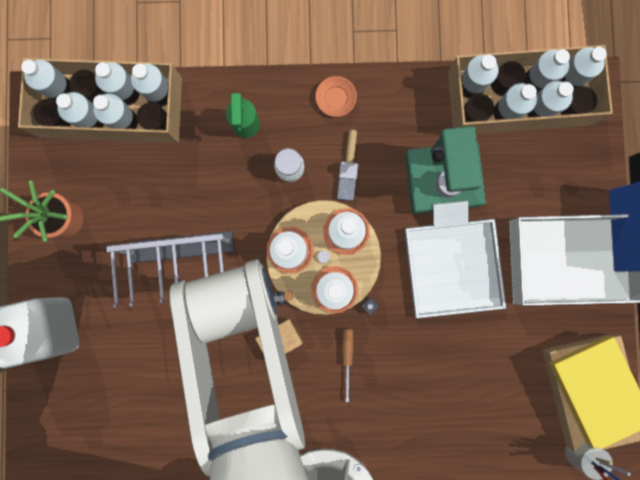

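View pics/w18.png

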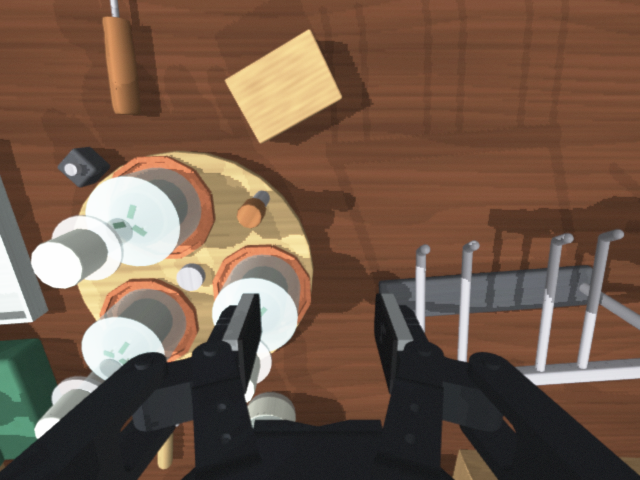

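Call:
{"method": "send_rows", "body": {"deltas": [{"x": -0.003,"y": -0.03,"z": 0,"rx": 0,"ry": 0,"rz": 0,"hand": 0.046},{"x": -0.003,"y": -0.058,"z": 0,"rx": 0,"ry": 0,"rz": 0,"hand": 0.046},{"x": -0.003,"y": -0.058,"z": -0.04,"rx": 0,"ry": 0,"rz": 0,"hand": 0.046},{"x": -0.003,"y": -0.058,"z": -0.08,"rx": 0,"ry": 0,"rz": 0,"hand": 0.046},{"x": -0.003,"y": -0.058,"z": -0.115,"rx": 0,"ry": 0,"rz": 0,"hand": 0.046},{"x": -0.003,"y": -0.058,"z": -0.13,"rx": 0,"ry": 0,"rz": 0,"hand": 0.046},{"x": -0.003,"y": -0.058,"z": -0.13,"rx": 0,"ry": 0,"rz": 0,"hand": 0.046},{"x": -0.003,"y": -0.058,"z": -0.13,"rx": 0,"ry": 0,"rz": 0,"hand": 0.046}]}}

```text
clock: 39.05
eef_pos: [484.3, 70.6, 124.2]
tool_rot: [0.707, 0.0, 0.708, -0.0]
contact_force: [0.4, 0.5, 0.6]
opening: 45.9
```

Run:
```python
from h import *
o=bot.get_obs();print(o['eef_pos'],o['contact_force'],o['opening'])
dw=snap('wrist','w19')
W=cloud(dw); m=(W[...,2]>99)&(W[...,2]<109)&(np.hypot(W[...,0]-483,W[...,1]-68)<30); w=W[m]
if len(w)>5: print('handle',len(w),w.mean(0).round(1),cv2.minEnclosingCircle(w[:,:2].astype(np.float32)))
hub=np.array([571.7,-9.4]);
def P(a): a=np.radians(a); return hub+120*np.array([np.cos(a),np.sin(a)])
for a in range(137,230,3): print(a,(P(a)-P(137)).round(1),end=' ')
```

```text
[484.28343425  70.61670419 124.17340653] [0.39970342 0.52460443 0.60662988] 45.947052331210934
handle 1391 [482.7  72.3 104.3] ((484.1025390625, 72.10404205322266), 11.020583152770996)
137 [0. 0.] 140 [-4.2 -4.7] 143 [-8.1 -9.6] 146 [-11.7 -14.7] 149 [-15.1 -20. ] 152 [-18.2 -25.5] 155 [-21.  -31.1] 158 [-23.5 -36.9] 161 [-25.7 -42.8] 164 [-27.6 -48.8] 167 [-29.2 -54.8] 170 [-30.4 -61. ] 173 [-31.3 -67.2] 176 [-31.9 -73.5] 179 [-32.2 -79.7] 182 [-32.2 -86. ] 185 [-31.8 -92.3] 188 [-31.1 -98.5] 191 [ -30.  -104.7] 194 [ -28.7 -110.9] 197 [ -27.  -116.9] 200 [ -25.  -122.9] 203 [ -22.7 -128.7] 206 [ -20.1 -134.4] 209 [ -17.2 -140. ] 212 [ -14.  -145.4] 215 [ -10.5 -150.7] 218 [  -6.8 -155.7] 221 [  -2.8 -160.6] 224 [   1.4 -165.2] 227 [   5.9 -169.6]
```

View pics/w19.png

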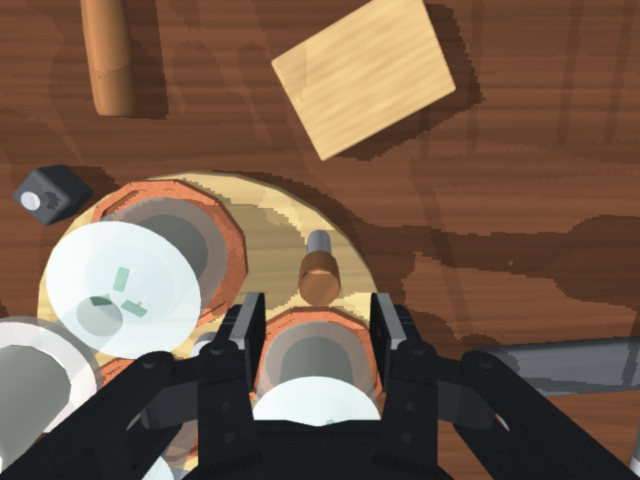

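Call:
{"method": "send_rows", "body": {"deltas": [{"x": 0,"y": 0,"z": -0.02,"rx": 0,"ry": 0,"rz": 0,"hand": 0.046},{"x": 0,"y": 0,"z": -0.04,"rx": 0,"ry": 0,"rz": 0,"hand": 0.046},{"x": 0,"y": 0,"z": -0.053,"rx": 0,"ry": 0,"rz": 0,"hand": 0.046},{"x": 0,"y": 0,"z": -0.053,"rx": 0,"ry": 0,"rz": 0,"hand": 0.046},{"x": 0,"y": 0,"z": -0.053,"rx": 0,"ry": 0,"rz": 0,"hand": 0.03},{"x": 0,"y": 0,"z": -0.053,"rx": 0,"ry": 0,"rz": 0,"hand": 0.03},{"x": 0,"y": 0,"z": -0.053,"rx": 0,"ry": 0,"rz": 0,"hand": 0.03},{"x": 0,"y": 0,"z": -0.053,"rx": 0,"ry": 0,"rz": 0,"hand": 0.03}]}}

```text
clock: 39.77
eef_pos: [484.6, 71.2, 72.9]
tool_rot: [0.708, -0.0, 0.706, 0.0]
contact_force: [-0.2, -0.1, 0.6]
opening: 30.3
```

Call:
{"method": "send_rows", "body": {"deltas": [{"x": 0,"y": -0.002,"z": 0,"rx": 0,"ry": 0,"rz": 0,"hand": 0.03},{"x": -0.001,"y": -0.004,"z": 0,"rx": 0,"ry": 0,"rz": 0,"hand": 0.03},{"x": -0.002,"y": -0.006,"z": 0,"rx": 0,"ry": 0,"rz": 0,"hand": 0.03},{"x": -0.004,"y": -0.009,"z": 0,"rx": 0,"ry": 0,"rz": 0,"hand": 0.03},{"x": -0.008,"y": -0.0135,"z": 0,"rx": 0,"ry": 0,"rz": 0,"hand": 0.03},{"x": -0.0115,"y": -0.0185,"z": 0,"rx": 0,"ry": 0,"rz": 0,"hand": 0.03},{"x": -0.015,"y": -0.024,"z": 0,"rx": 0,"ry": 0,"rz": 0,"hand": 0.03},{"x": -0.018,"y": -0.0295,"z": 0,"rx": 0,"ry": 0,"rz": 0,"hand": 0.03},{"x": -0.021,"y": -0.035,"z": 0,"rx": 0,"ry": 0,"rz": 0,"hand": 0.03},{"x": -0.0235,"y": -0.041,"z": 0,"rx": 0,"ry": 0,"rz": 0,"hand": 0.03},{"x": -0.0255,"y": -0.047,"z": 0,"rx": 0,"ry": 0,"rz": 0,"hand": 0.03},{"x": -0.0275,"y": -0.053,"z": 0,"rx": 0,"ry": 0,"rz": 0,"hand": 0.03},{"x": -0.029,"y": -0.059,"z": 0,"rx": 0,"ry": 0,"rz": 0,"hand": 0.03},{"x": -0.0305,"y": -0.065,"z": 0,"rx": 0,"ry": 0,"rz": 0,"hand": 0.03},{"x": -0.0315,"y": -0.071,"z": 0,"rx": 0,"ry": 0,"rz": 0,"hand": 0.03},{"x": -0.032,"y": -0.0775,"z": 0,"rx": 0,"ry": 0,"rz": 0,"hand": 0.03},{"x": -0.032,"y": -0.083,"z": 0,"rx": 0,"ry": 0,"rz": 0,"hand": 0.03},{"x": -0.032,"y": -0.087,"z": 0,"rx": 0,"ry": 0,"rz": 0,"hand": 0.03},{"x": -0.032,"y": -0.09,"z": 0,"rx": 0,"ry": 0,"rz": 0,"hand": 0.03},{"x": -0.032,"y": -0.09,"z": 0,"rx": 0,"ry": 0,"rz": 0,"hand": 0.03}]}}

```text
clock: 41.43
eef_pos: [452.1, -19.6, 71.8]
tool_rot: [0.707, -0.0, 0.707, -0.0]
contact_force: [0.9, -0.1, 0.5]
opening: 29.9
```

Run:
```python
from h import *
o=bot.get_obs();print(o['eef_pos'],o['contact_force'],o['opening'])
dw=snap('wrist','w20');d=snap('top','t20');caps(d);snap('side','s20')
```

```text
[452.13369162 -19.56179612  71.79531524] [ 0.90690964 -0.06967755  0.5237536 ] 29.9332573802135
cap [314 209  15  15 177] [651.   -7.5 191.4] [650.8  -7.2] 16.0
cap [351 264  16  15 179] [534.7 -83.  191.3] [534.6 -82.9] 16.0
cap [285 269  15  16 173] [526.   55.6 191.4] [526.3  55.5] 15.7
```

View pics/w20.png

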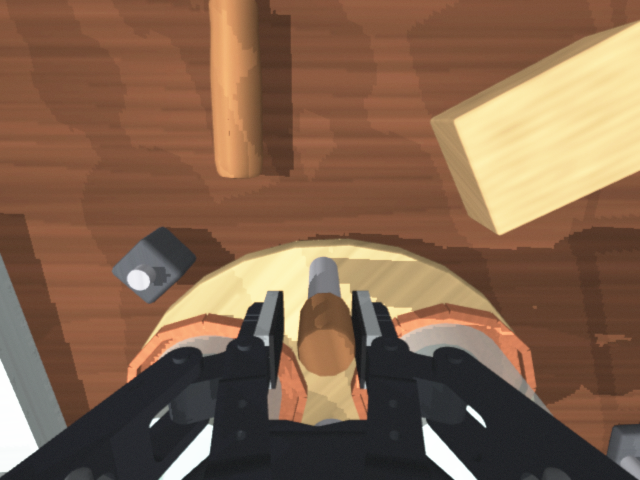

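View pics/s20.png

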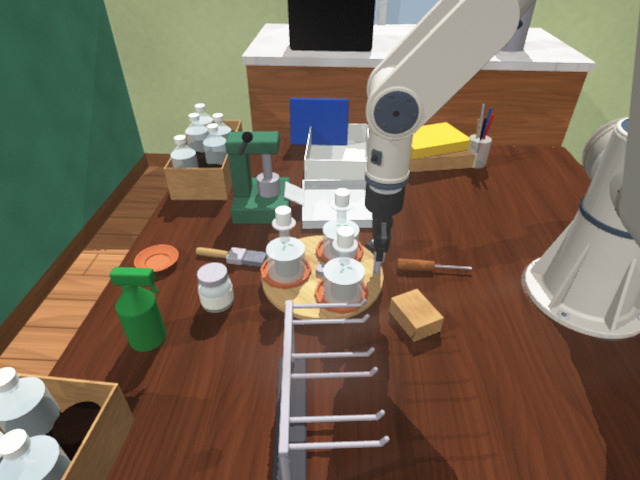

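Run:
```python
from h import *
W=cloud(load('t20'))
w=W[295:320,358:385].reshape(-1,3);w=w[(w[:,2]>12)&(w[:,2]<120)]; print(np.percentile(w[:,2],[5,50,90,100]))
k=w[w[:,2]>35];print(k.mean(0) if len(k) else 0, len(k))
```

```text
[25.82227615 30.85410308 36.39424085 40.96109915]
[ 457.05785625 -120.93197588   37.78997412] 10
```

Call:
{"method": "send_rows", "body": {"deltas": [{"x": 0,"y": -0.002,"z": 0,"rx": 0,"ry": 0,"rz": 0,"hand": 0.03},{"x": 0,"y": -0.005,"z": 0,"rx": 0,"ry": 0,"rz": 0,"hand": 0.03},{"x": 0.001,"y": -0.0105,"z": 0,"rx": 0,"ry": 0,"rz": 0,"hand": 0.03},{"x": 0.002,"y": -0.0165,"z": 0,"rx": 0,"ry": 0,"rz": 0,"hand": 0.03},{"x": 0.0035,"y": -0.0225,"z": 0,"rx": 0,"ry": 0,"rz": 0,"hand": 0.03},{"x": 0.005,"y": -0.029,"z": 0,"rx": 0,"ry": 0,"rz": 0,"hand": 0.03},{"x": 0.007,"y": -0.035,"z": 0,"rx": 0,"ry": 0,"rz": 0,"hand": 0.03},{"x": 0.0095,"y": -0.0405,"z": 0,"rx": 0,"ry": 0,"rz": 0,"hand": 0.03},{"x": 0.012,"y": -0.0465,"z": 0,"rx": 0,"ry": 0,"rz": 0,"hand": 0.03},{"x": 0.014,"y": -0.05,"z": 0,"rx": 0,"ry": 0,"rz": 0,"hand": 0.03},{"x": 0.016,"y": -0.053,"z": 0,"rx": 0,"ry": 0,"rz": 0,"hand": 0.03},{"x": 0.018,"y": -0.056,"z": 0,"rx": 0,"ry": 0,"rz": 0,"hand": 0.03},{"x": 0.0195,"y": -0.059,"z": 0,"rx": 0,"ry": 0,"rz": 0,"hand": 0.03},{"x": 0.021,"y": -0.061,"z": 0,"rx": 0,"ry": 0,"rz": 0,"hand": 0.03},{"x": 0.022,"y": -0.0625,"z": 0,"rx": 0,"ry": 0,"rz": 0,"hand": 0.03},{"x": 0.022,"y": -0.0625,"z": 0,"rx": 0,"ry": 0,"rz": 0,"hand": 0.03}]}}

```text
clock: 42.92
eef_pos: [474.1, -81.7, 71.8]
tool_rot: [0.707, -0.0, 0.707, 0.0]
contact_force: [0.4, -1.1, -0.1]
opening: 29.8
```

Run:
```python
from h import *
o=bot.get_obs();print(o['eef_pos'],o['contact_force'],o['opening'])
dw=snap('wrist','w21');d=snap('top','t21');caps(d)
```

```text
[474.14567305 -81.67654684  71.779444  ] [ 0.374676   -1.10424315 -0.07865901] 29.76647936753371
cap [295 216  15  15 181] [637.6  32.5 191.6] [637.9  33.1] 15.9
cap [355 243  16  15 177] [577.8 -92.3 191.5] [578.1 -92.5] 15.9
cap [301 282  16  16 174] [498.7  22.  191.4] [498.6  21.8] 15.9
```

View pics/w21.png

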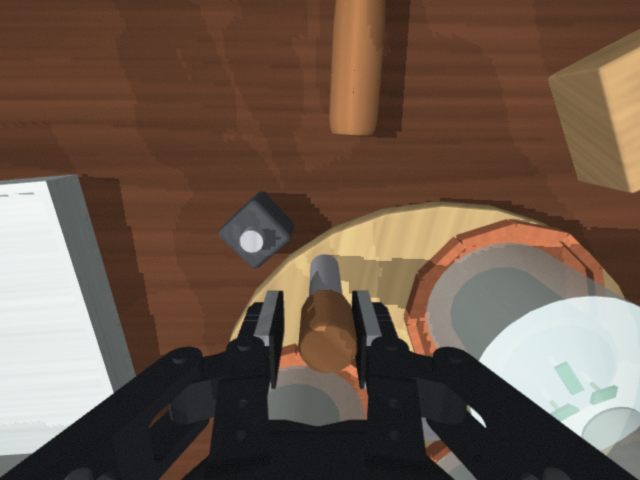

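Call:
{"method": "send_rows", "body": {"deltas": [{"x": 0.0012,"y": -0.0017,"z": 0,"rx": 0,"ry": 0,"rz": 0,"hand": 0.03},{"x": 0.0024,"y": -0.0034,"z": 0,"rx": 0,"ry": 0,"rz": 0,"hand": 0.03},{"x": 0.0037,"y": -0.005,"z": 0,"rx": 0,"ry": 0,"rz": 0,"hand": 0.03},{"x": 0.005,"y": -0.0066,"z": 0,"rx": 0,"ry": 0,"rz": 0,"hand": 0.03},{"x": 0.0063,"y": -0.0083,"z": 0,"rx": 0,"ry": 0,"rz": 0,"hand": 0.03},{"x": 0.0077,"y": -0.01,"z": 0,"rx": 0,"ry": 0,"rz": 0,"hand": 0.03},{"x": 0.0077,"y": -0.01,"z": 0,"rx": 0,"ry": 0,"rz": 0,"hand": 0.03},{"x": 0.0077,"y": -0.01,"z": 0,"rx": 0,"ry": 0,"rz": 0,"hand": 0.03}]}}

```text
clock: 43.68
eef_pos: [481.7, -91.6, 71.7]
tool_rot: [0.707, -0.0, 0.707, 0.0]
contact_force: [-0.6, 0.1, -0.6]
opening: 30.3
```

Call:
{"method": "send_rows", "body": {"deltas": [{"x": 0.0014,"y": -0.0016,"z": 0,"rx": 0,"ry": 0,"rz": 0,"hand": 0.03},{"x": 0.0028,"y": -0.0031,"z": 0,"rx": 0,"ry": 0,"rz": 0,"hand": 0.03},{"x": 0.0042,"y": -0.0046,"z": 0,"rx": 0,"ry": 0,"rz": 0,"hand": 0.03},{"x": 0.0042,"y": -0.0046,"z": 0,"rx": 0,"ry": 0,"rz": 0,"hand": 0.03},{"x": 0.0042,"y": -0.0046,"z": 0,"rx": 0,"ry": 0,"rz": 0,"hand": 0.03}]}}

```text
clock: 44.1
eef_pos: [484.2, -94.7, 71.6]
tool_rot: [0.706, 0.001, 0.708, 0.001]
contact_force: [-4.6, 9.6, 5.4]
opening: 30.1
```

Run:
```python
from h import *
o=bot.get_obs();print(o['eef_pos'],o['contact_force'],o['opening'])
d=snap('top','t22');caps(d);snap('wrist','w22')
```

```text
[484.15666065 -94.72930824  71.56656269] [-4.62934371  9.64105122  5.3877565 ] 30.054382613891363
cap [291 219  15  15 174] [631.4  40.8 191.6] [631.5  40.9] 16.1
cap [354 238  16  15 177] [588.7 -90.9 191.3] [588.7 -90.8] 15.7
cap [306 284  16  15 177] [495.   11.5 191.4] [495.   11.5] 15.7
```

Call:
{"method": "send_rows", "body": {"deltas": [{"x": 0.0005,"y": -0.001,"z": 0,"rx": 0,"ry": 0,"rz": 0,"hand": 0.03},{"x": 0.0005,"y": -0.001,"z": 0,"rx": 0,"ry": 0,"rz": 0,"hand": 0.03},{"x": 0.0005,"y": -0.001,"z": 0,"rx": 0,"ry": 0,"rz": 0,"hand": 0.03},{"x": 0.0005,"y": -0.001,"z": 0,"rx": 0,"ry": 0,"rz": 0,"hand": 0.03}]}}

```text
clock: 44.53
eef_pos: [484.1, -94.8, 71.5]
tool_rot: [0.706, 0.001, 0.709, 0.001]
contact_force: [-6.3, 15.3, 8.8]
opening: 30.3
```

Run:
```python
from h import *
o=bot.get_obs();print(o['eef_pos'],o['contact_force'],o['opening'])
d=snap('top','t23');caps(d);snap('wrist','w23')
```

```text
[484.14886576 -94.83084897  71.52018499] [-6.29298108 15.25511973  8.82928903] 30.292552872970504
cap [291 219  15  15 172] [631.3  40.7 191.5] [631.7  41. ] 15.9
cap [354 238  16  15 180] [588.6 -90.8 191.4] [589.  -90.7] 15.9
cap [306 284  16  15 179] [495.   11.5 191.4] [495.1  11.5] 15.7
```

View pics/w23.png

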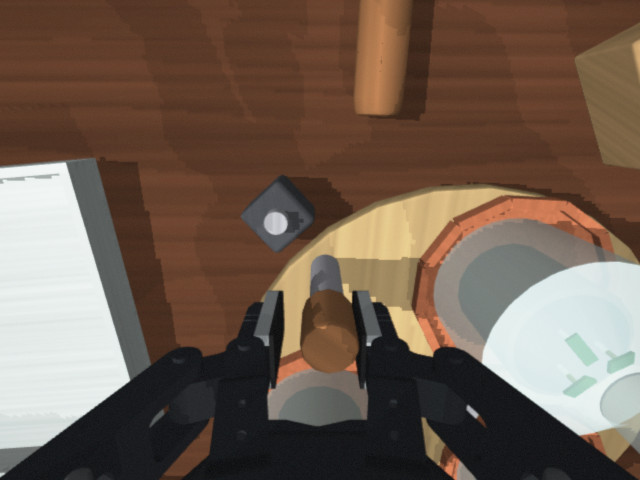

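Call:
{"method": "send_rows", "body": {"deltas": [{"x": 0,"y": 0.002,"z": 0,"rx": 0,"ry": 0,"rz": 0,"hand": 0.03},{"x": -0.001,"y": 0.004,"z": 0,"rx": 0,"ry": 0,"rz": 0,"hand": 0.034},{"x": -0.001,"y": 0.005,"z": 0,"rx": 0,"ry": 0,"rz": 0,"hand": 0.04},{"x": -0.001,"y": 0.005,"z": 0,"rx": 0,"ry": 0,"rz": 0,"hand": 0.044},{"x": -0.001,"y": 0.005,"z": 0,"rx": 0,"ry": 0,"rz": 0,"hand": 0.044},{"x": -0.001,"y": 0.005,"z": 0.02,"rx": 0,"ry": 0,"rz": 0,"hand": 0.044},{"x": -0.001,"y": 0.005,"z": 0.06,"rx": 0,"ry": 0,"rz": 0,"hand": 0.044},{"x": -0.001,"y": 0.005,"z": 0.1,"rx": 0,"ry": 0,"rz": 0,"hand": 0.044},{"x": -0.001,"y": 0.005,"z": 0.14,"rx": 0,"ry": 0,"rz": 0,"hand": 0.044},{"x": -0.001,"y": 0.005,"z": 0.18,"rx": 0,"ry": 0,"rz": 0,"hand": 0.044},{"x": -0.02,"y": -0.02,"z": 0.2,"rx": 0,"ry": 0,"rz": 0,"hand": 0.044},{"x": -0.05,"y": -0.05,"z": 0.2,"rx": 0,"ry": 0,"rz": 0,"hand": 0.044},{"x": -0.08,"y": -0.08,"z": 0.2,"rx": 0,"ry": 0,"rz": 0,"hand": 0.044},{"x": -0.1,"y": -0.1,"z": 0.2,"rx": 0,"ry": 0,"rz": 0,"hand": 0.044},{"x": -0.1,"y": -0.1,"z": 0.2,"rx": 0,"ry": 0,"rz": 0,"hand": 0.044},{"x": -0.1,"y": -0.1,"z": 0.2,"rx": 0,"ry": 0,"rz": 0,"hand": 0.044}]}}

```text
clock: 45.97
eef_pos: [385.3, -198.1, 272.0]
tool_rot: [0.707, 0.001, 0.707, -0.001]
contact_force: [-0.5, 0.9, -0.1]
opening: 44.0
```

Run:
```python
from h import *
o=bot.get_obs();print(o['eef_pos'],o['contact_force'],o['opening'])
d=snap('top','t24');caps(d);dw=snap('wrist','w24');snap('side','s24')
hub=np.array([571.7,-9.4])
for D in (d,dw):
    W=cloud(D); m=(W[...,2]>99)&(W[...,2]<109)&(np.hypot(W[...,0]-484,W[...,1]+91)<30); w=W[m]
    if len(w)>5:
        c=np.array(cv2.minEnclosingCircle(w[:,:2].astype(np.float32))[0]); print('handle',c,np.degrees(np.arctan2(*(c-hub)[::-1]))%360)
i=cv2.imread('pics/t24.png');cv2.imwrite('pics/t24z.png',cv2.resize(i[190:330,250:400],None,fx=4,fy=4))
```

```text
[ 385.2505759  -198.0775714   271.97288749] [-0.47306164  0.88090126 -0.05577981] 44.04999539081858
cap [291 219  15  15 178] [631.5  40.9 191.4] [631.4  40.9] 15.9
cap [354 238  16  15 179] [588.8 -90.9 191.3] [588.9 -90.9] 15.7
cap [306 284  16  15 180] [495.   11.7 191.3] [495.1  11.5] 15.7
handle [483.78497314 -90.61387634] 222.7310388209358
handle [481.96923828 -89.77339935] 221.85135534989513
```

View pics/t24z.png

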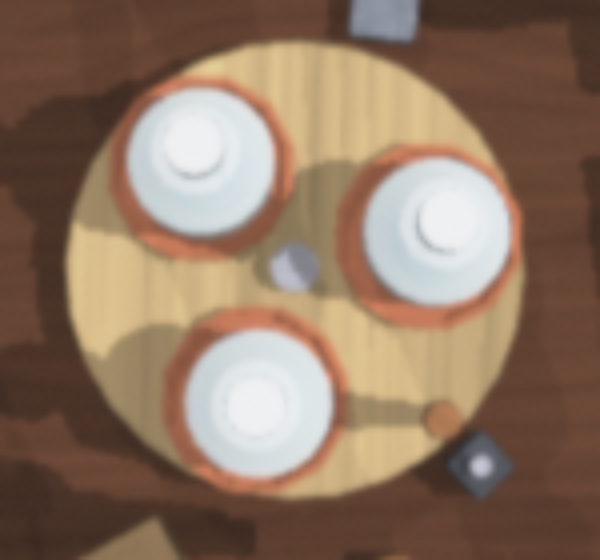

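View pics/s24.png

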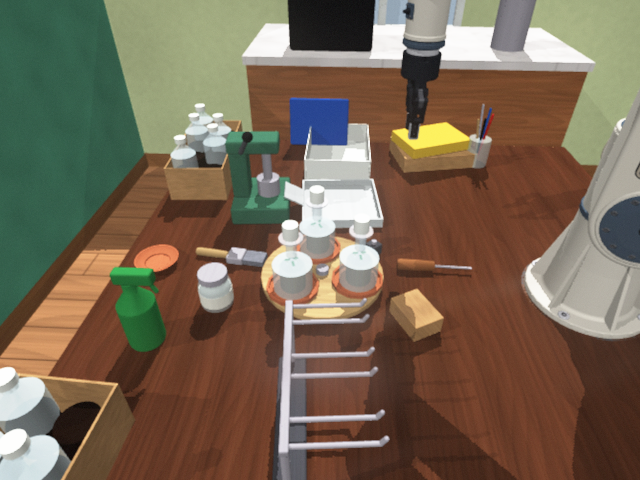

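View pics/w24.png

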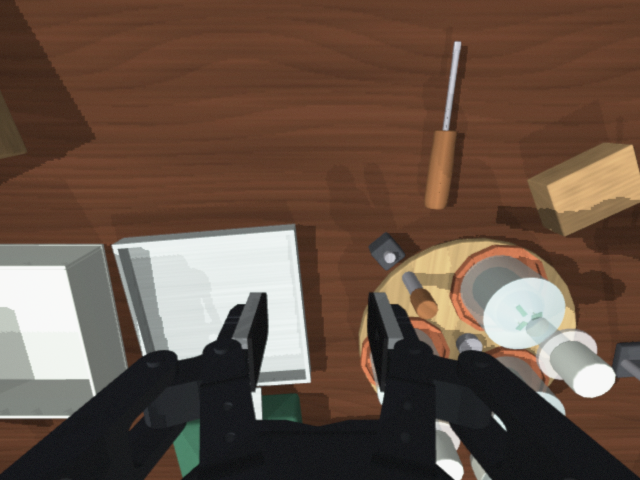

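```bash
python3 -c "
from rig import ticket; print(ticket.close_job())"
```

```text
the job is handed in; nothing more can be done
None
```

The job is done and handed in at about 46 s of the 210 s. All three pots stand in their own saucers, each under a cloche, and the turntable has been pushed home against its stop.

- **Pots:** One pot was knocked about 22 mm aside in its saucer partway through. I picked it up and recentred it before covering it.
- **Cloches:** All three were needed, so the rack is now empty. In the last pictures the three caps sit level (191.3–191.4 mm). Their distances from the axis are within about 4 mm of the saucer centres.
- **Turntable:** I pushed only after the last pot was covered. At the end the handle stopped moving while the push force rose to about 15 N, beside the dark steel block. It stayed there after I let go.
- **Bystanders:** The arm is clear of everything. By eye, the jar, brush and seedbox are where they started.

The board turned back about 1–2 degrees while I worked on the saucers, but the final push made that up. The top and wrist cameras put the handle's final angle about 1 degree apart, which I took as within camera calibration. No check failed.

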